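# Pack the stain-paste pots into the sprung carry case

### The arm

A 6-joint arm with a two-finger parallel gripper is mounted at the origin on a cart in front of the work surface, level with it; the furniture and walls round the work are solid. World frame = base frame: x ahead of the robot, y to its left, z up, the work surface at z = 0. Lengths are in m, angles in rad, forces in N, time in s.
With the tool pointing down it reaches from about 0.275 to 0.75 m from the base axis. Payload 10.2 kg.
Tool frame: the origin (TCP) lies midway between the tips of the shut fingers; the grasp point (between the pads) lies 19 mm behind it; z points along the fingers, y is the line along which they close (so a half turn about z gives the same grasp; the last joint's range is limited). The gripper opens to 88 mm and grips with 3 to 60 N. Pads are 18 mm wide; open, the fingers measure 123 mm over their backs; the gripper's body (75 mm by 187 mm) begins 45 mm behind the grasp point.
Start: joints at [1.123, 0.313, 1.498, -0, 1.331, -0.223], TCP at [0.117, 0.512, 0.218] pointing down, gripper open.
Joint ranges: [-2.94, 2.94], [-0.97, 2.17], [0.19, 2.56], [-1.23, 4.37], [0.02, 3.11], [-2.88, 2.88]. Speed limits (rad/s): [2.39, 2.39, 3.01, 3.14, 3.14, 3.14].

### API

Orientations are given as a rotation vector (axis times angle).
In Python, from plant import get_state, get_image, job_done gives the robot as it stands.
- The arm moves only by the shell command python3 -m crank 'ROWS'. ROWS is JSON, a list of rows, each a list of 7 numbers: the opening, from 0 (shut) to 1 (fully open), then the shift along the tool's x, y, z in cm, then the turn, a rotation vector about the tool's x, y, z in rad. A call has 1 to 20 rows; each row is the pose to reach, as a shift and turn from the pose commanded when the call began, along the tool's axes at that moment; what a row does not reach only later rows make up. A row lasts 1/10 s, in which the tool goes at most 50 mm and 8.59 degrees, less where a joint would pass 70% of its speed; a pose out of reach is approached as far as the arm can. A call with a gripper value outside its range is refused whole. The fingers move at their own pace and stop on an object; the grip force is fixed at half the most. Time passes only in rows, so rows that repeat a pose let the fingers close. It gives the time, the measured TCP pose, the force, the opening and the grip force at its end, in the units of the state.
- get_state(): the state, without advancing time (a new reading comes with each control period).
- get_image(name): name is "scene" or "top" or "wrist"; returns a dict with "pixels" (420x560x3 uint8, red, green, blue), "range_z" (420x560 float32, m along the optical axis (not along the pixel's ray), 0 where there is no reading), "fx", "fy", "cx", "cy" (pixels), "R" (3x3) and "t" (3): a world point X has camera coordinates R X + t. Camera axes: x right, y down, z forward; pixel columns grow to the right and rows downward; lengths in m; the calibration is good to about 2 mm. A picture is of the moment at which its call begins.
- job_done(): hands the job in; it is judged then, once.
The state is a dict: "time_s": time; "qpos": joint angles; "joint_vel": joint speeds; "joint_efforts": joint torques, N m; "position": TCP position; "eef_rot": TCP orientation; "wrist_force": force on the tool from outside, world axes, zero at the start; "torque": the same for the moment, N m; "grip_width": finger opening in m; "finger_force": force on a finger pad.
Only numpy, scipy, OpenCV 4.12 (cv2) and the standard library are available. Lean on these libraries where they do the work, as an engineer would, in place of code of your own. Each camera call takes 0.05 s, during which the arm holds its last target. There are 200 camera calls.

### The job

Pack the spotting kit for the van: swing the hasp off the catch, open the lid of the black case right up, and draw the sprung follower back and hook its knob into the holding notch so that it stays back by itself. Stand every squat round screw-lid pot from the counter upright in the trough, then unhook the follower so that its spring presses the pots together, shut the lid completely and swing the hasp fully back over the catch. Leave the other things on the counter where they are.

Things in the scene. Friction and masses are not known exactly. Their poses are not given: they have to be found in the camera images.
- case: lower half of a fixed black carry case, 160 mm deep (x) by 230 mm wide (y), walls 5 mm thick, rim 50 mm above the counter; origin: centre of its underside; its x axis points to the hinge side (away from the robot), y along its length to the robot's left, z up. Coordinates marked 'case' are in this frame
- trough_end (a point): middle of the far left (+y) end of the trough, against which the pots are pressed, on its floor, at case (20, 110, 6) mm. The trough is 56 mm wide and runs from here along case -y for 220 mm, between foam ledges with tops at z = 18 mm. Above these the finger room beside a pot is 28 mm on the hinge side and 24 mm on the front side
- follower: aluminium block, 52 mm wide, 12 mm thick, top 54 mm above the counter, sliding along the trough; origin: middle of the face, at floor height, that presses the pots (it looks to case +y). A spring drives it to +y with 6 N (at rest, case y = +74 mm) to 8 N (right back, y = -97 mm). An arm joins it to a 10 mm stem that stands up through the slot 6 mm behind the face and carries the knob
- knob_grip (a point): centre of the follower's black knob, an upright cylinder 26 mm in diameter, 26 mm tall, 73 mm above the counter (23 mm above the gate plate); at case (-42.5, +68) mm at rest, 6 mm behind the follower's face. The stem below it runs in the slot; it cannot turn
- lane_end (a point): end of the slot's straight lane, on top of the steel gate plate, at case (-42.5, -101, 50) mm. The plate lies along the front, flush with the rim, x = -75 to -31 mm; its J slot is 13 mm wide: the lane along x = -42.5 mm from y = 75 to -108 mm, and from its end (y = -91 to -108 mm) a cross passage to the front, to x = -64.5 mm; the stem's axis goes no farther than y = -103 mm
- notch (a point): where the stem's axis rests when hooked: a pocket that runs from the cross passage 12 mm back toward case +y, behind a 9 mm wide lip; at case (-64.5, -84, 50) mm. A light spring of 1 to 2.2 N pushes the knob sideways back to the lane, so it must come back into the pocket to stay; to unhook, draw it past y = -96 mm and let it go sideways to the lane
- lid (a joint): angle of the lid (rad): 0 shut, 1.75 fully open, leaning a little back; a stiff hinge that stays where it is left (up to 5 N at the handle). The lid is 160 x 230 mm and 45 mm deep; its top is 95 mm above the counter when shut
- lid_hinge (a point): middle of the lid's hinge axis, which is parallel to case y; at case (80, 0, 50) mm
- lid_handle (a point): middle of the lid's handle, a round rubber grip 14 mm thick and 60 mm long, parallel to case y, held 42 mm off the lid's front face (35 mm of room behind it); at case (-122, 45, 74) mm when shut; it swings about the hinge on a radius of 203 mm and stands 0.12 rad above the hinge's level when shut
- hasp (a joint): angle of the hasp (rad): 0 closed, its steel strap lying along the case's front over the catch; it grows as the strap swings out toward the robot about an upright pivot, to its stop at 1.75, and it stays where it is left. The catch is a steel lug on the lid's front near case y = -68 mm; the strap is clear of it beyond 0.8 rad
- hasp_pivot (a point): pivot of the hasp, on the strap's top, at case (-100, -100, 66) mm
- hasp_knob (a point): middle of the black upright knob on the hasp, 15 mm in diameter, from 68 to 94 mm above the counter, 48 mm from the pivot; when closed its axis is 20 mm clear of the case's front
- pot_a: squat round pot, white with a ribbed grey screw lid (closed), 52 mm in diameter, 42 mm tall, 60 to 130 g, standing upright; origin: centre of its underside, z up. Two or three of pot_a, pot_b, pot_c are there; all that are there are to be packed
- pot_b: squat round pot, white with a ribbed grey screw lid (closed), 52 mm in diameter, 42 mm tall, 60 to 130 g, standing upright; origin: centre of its underside, z up. Two or three of pot_a, pot_b, pot_c are there; all that are there are to be packed
- pot_c: squat round pot, white with a ribbed grey screw lid (closed), 52 mm in diameter, 42 mm tall, 60 to 130 g, standing upright; origin: centre of its underside, z up. Two or three of pot_a, pot_b, pot_c are there; all that are there are to be packed
- spice_jar: jar with a dark brown cap and a printed label, 44 mm in diameter, 105 mm tall; bystander, to be left where it is; origin: centre of its underside
- brush: purple nail brush, 30 x 86 x 22 mm; bystander, to be left where it is; origin: centre of its underside
- gel: tube lying flat, 48 x 156 x 33 mm; bystander, to be left where it is; origin: centre of its underside
There are look-alikes about, which are no part of the job. What is shaped like the pot_a but blue or red is not meant.

How it is judged:
By the outcome, as a careful person would: the job done as asked, in the order asked, and still so for the second after the job is handed in, with the robot touching nothing.
Of pot_a, pot_b, pot_c only 2 to 3 are there at a start; the rules pass over those that are not, and their reading is None.
At some moment in a run one of pot_a, pot_b, pot_c may be knocked a few centimetres aside while the robot is not near it.
It also fails if it takes over 208 s, if anything falls off the work surface, if the arm or the gripper's body presses on something with over 40 N, if the wrist force passes 120 N, or if a joint passes its speed limit or range.

## Working session

There is one attempt and no reset: what is moved stays moved. The work goes in short steps, Python scripts to look and compute and a shell command to move; the robot and the scene stay as the last step left them, time stands still between calls to the robot, and variables do not carry over. Pictures are saved under pics/ and viewed, at most 14 in all, crops included, and the job is handed in when it is done.

```bash
ls; mkdir -p pics
python3 - <<'E'
from plant import *
import cv2,numpy as np
s=get_state();print({k:np.round(v,3).tolist() for k,v in s.items()})
a=[]
for n in ("scene","top"):
    d=get_image(n);cv2.imwrite(f"pics/{n}0.png",d["pixels"][:,:,::-1]);np.savez(f"pics/{n}0.npz",**d);print(n,d["fx"],d["cx"],d["cy"],d["R"].round(3).tolist(),d["t"])
E
```

```text
pics
{'time_s': 0.0, 'qpos': [1.123, 0.313, 1.498, -0.0, 1.331, -0.223], 'joint_vel': [0.0, 0.001, -0.0, -0.001, -0.0, -0.001], 'joint_efforts': [-0.001, -40.222, -25.226, 0.069, 0.035, -0.0], 'position': [0.117, 0.512, 0.218], 'eef_rot': [-0.352, -3.121, 0.002], 'wrist_force': [-0.28, 0.514, -0.607], 'torque': [-0.028, -0.018, -0.009], 'finger_force': 0.0, 'grip_width': 0.088}
scene 421.1504085861109 276.7291638678368 207.6845815220871 [[0.723, -0.691, 0.007], [-0.519, -0.55, -0.654], [0.456, 0.469, -0.756]] [-0.17186135  0.47490375  0.61663033]
top 395.75371622761736 281.6579785292975 207.87673789408475 [[-0.018, -0.999, -0.029], [-0.998, 0.019, -0.052], [0.052, 0.028, -0.998]] [0.31983366 0.51322611 0.8852858 ]
```

View pics/top0.png

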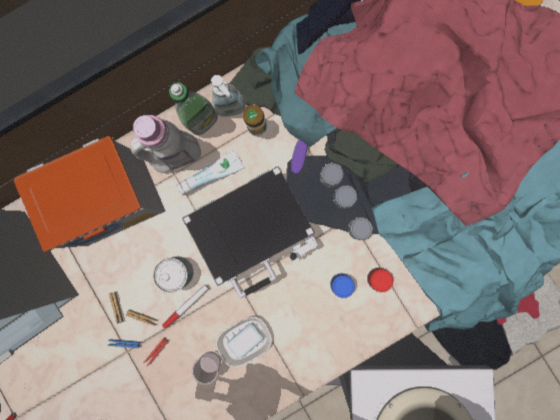

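View pics/scene0.png

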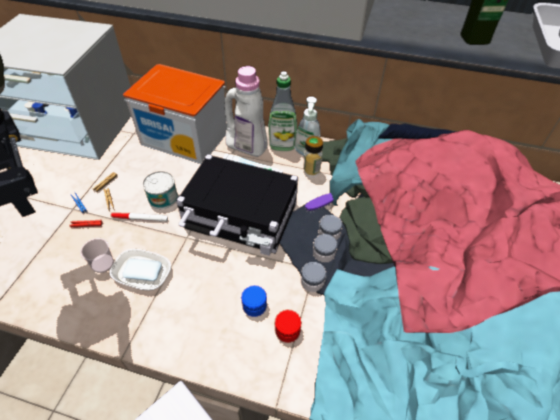

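Top view: the case lid is black with its corners near (186,217), (277,172), (312,233) and (222,281). The handle is at (257,285) and the hasp at (303,249). Candidates for the pots are the grey-lid pots at (331,174), (345,196) and (360,228). The look-alikes are blue at (343,286) and red at (381,280), plus a tin at (173,274) and a glass at (207,368). By the description I choose the three grey-lid ones.

```bash
cat > h.py <<'E'
import numpy as np,cv2
from plant import *
from scipy.spatial.transform import Rotation as Ro
def ray(d,u,v,z):
    R=np.array(d["R"]);t=np.array(d["t"]);c=-R.T@t
    r=R.T@np.array([(u-d["cx"])/d["fx"],(v-d["cy"])/d["fy"],1]);return c+r*(z-c[2])/r[2]
def cloud(d):
    Z=d["range_z"];v,u=np.indices(Z.shape);P=np.stack([(u-d["cx"])/d["fx"]*Z,(v-d["cy"])/d["fy"]*Z,Z],-1)
    return (P-np.array(d["t"]))@np.array(d["R"])
def px(d,X):
    p=np.array(d["R"])@X+np.array(d["t"]);return d["fx"]*p[0]/p[2]+d["cx"],d["fy"]*p[1]/p[2]+d["cy"]
def snap(n,f): d=get_image(n);np.savez(f"pics/{f}.npz",**d);cv2.imwrite(f"pics/{f}.png",d["pixels"][:,:,::-1]);return d
E
python3 - <<'E'
from h import *
d=np.load("pics/top0.npz");C=cloud(d);im=d["pixels"].astype(int)
z=C[...,2]
print("counter z",np.median(z[300:320,300:320]))
m=((im.max(2)<60)&(z>.08)&(z<.11)).astype(np.uint8);m[:, :170]=0;m[:,330:]=0;m[:150]=0;m[300:]=0
m=cv2.morphologyEx(m,cv2.MORPH_OPEN,np.ones((9,9)))
pts=np.argwhere(m)[:,::-1].astype(np.float32)
print("lid z",np.median(z[m>0]))
W=np.array([ray(d,u,v,.095)[:2] for u,v in pts]).astype(np.float32)
print(cv2.minAreaRect(W*1000))
for u,v in [(331,174),(345,196),(360,228),(343,286)]:
    w=C[v-20:v+21,u-20:u+21].reshape(-1,3);w0=C[v,u]
    w=w[abs(w[:,2]-w0[2])<.004];c,r=cv2.minEnclosingCircle((w[np.linalg.norm(w[:,:2]-w0[:2],axis=1)<.035,:2]*1000).astype(np.float32))
    print((u,v),w0.round(3),np.round(c,1),round(r,1))
for u,v in [(257,285),(235,293),(270,270),(240,290),(303,249),(293,257),(314,243),(308,238)]: print((u,v),C[v,u].round(3))
I=d["pixels"][150:310,170:400,::-1];cv2.imwrite("pics/crop0.png",cv2.resize(I,None,fx=3.4,fy=3.4,interpolation=cv2.INTER_CUBIC))
E
```

```text
counter z -0.00020901733722297156
lid z 0.09544977156866395
((489.54632568359375, 348.13232421875), (77.19227600097656, 160.42343139648438), 23.70873260498047)
(331, 174) [0.591 0.198 0.039] [592.  191.2] 31.4
(345, 196) [0.541 0.169 0.042] [546.  171.1] 29.7
(360, 228) [0.47  0.137 0.037] [469.8 136.3] 25.7
(343, 286) [0.344 0.178 0.043] [344.7 179.1] 25.6
(257, 285) [0.354 0.363 0.081]
(235, 293) [0.325 0.422 0.   ]
(270, 270) [0.385 0.336 0.08 ]
(240, 290) [0.344 0.4   0.079]
(303, 249) [0.427 0.265 0.066]
(293, 257) [0.413 0.287 0.095]
(314, 243) [0.44  0.241 0.07 ]
(308, 238) [0.45  0.253 0.056]
```

View pics/crop0.png

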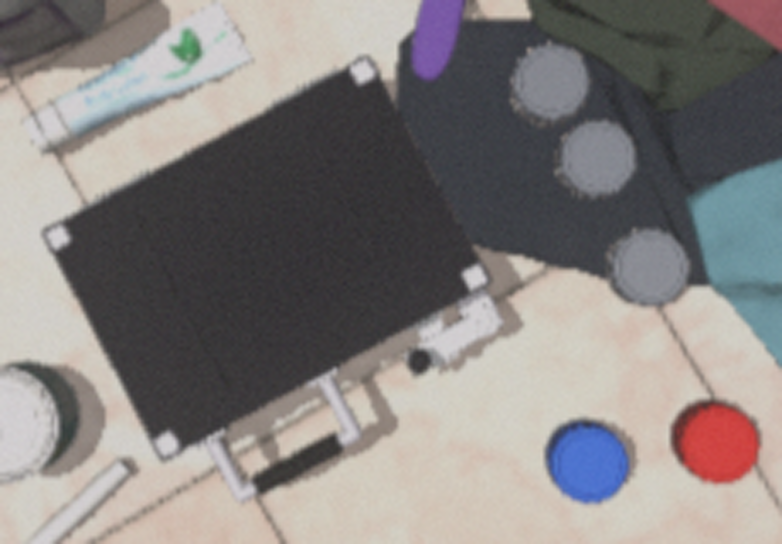

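Three grey pots sit on the dark cloth at crop (551,82), (598,158) and (650,267). The lid corners are at (365,57), (43,235), (163,460) and (488,283), the hasp knob at (420,360), and the handle grip between (255,482) and (340,440).

```bash
cat >> h.py <<'E'
try:
    O,yaw=np.load("case.npy")[:2],np.load("case.npy")[2]
except Exception: O,yaw=None,None
def c2w(x,y,z=None):
    p=O+np.array([[np.cos(yaw),-np.sin(yaw)],[np.sin(yaw),np.cos(yaw)]])@np.array([x,y])
    return p if z is None else np.r_[p,z]
def w2c(p): return np.array([[np.cos(yaw),np.sin(yaw)],[-np.sin(yaw),np.cos(yaw)]])@(np.array(p)[:2]-O)
def downR(a): # tool down; tool y (closing line) along world angle a
    y=np.array([np.cos(a),np.sin(a),0]);z=np.array([0,0,-1]);return np.c_[np.cross(y,z),y,z]
def delta(P,R):
    """shift cm and turn from present pose to world target P,R in tool axes"""
    s=get_state();R0=Ro.from_rotvec(s["eef_rot"]).as_matrix()
    return (R0.T@(np.array(P)-s["position"])*100).round(2),Ro.from_matrix(R0.T@R).as_rotvec().round(3)
E
python3 - <<'E'
from h import *
import h
d=np.load("pics/top0.npz")
f=lambda a,b,z:ray(d,170+a/3.4,150+b/3.4,z)[:2]
co=[f(365,57,.095),f(43,235,.095),f(163,460,.095),f(488,283,.095)]
print(np.round(co,4),[np.linalg.norm(co[i]-co[i-1]).round(4) for i in range(4)])
O=sum(co)/4
yv=co[1]-co[0]+co[2]-co[3];xv=co[0]-co[3]+co[1]-co[2]
y1=np.arctan2(-yv[0],yv[1]);y2=np.arctan2(xv[1],xv[0]);print(O,y1,y2)
np.save("case.npy",[*O,(230*y1+160*y2)/390]);h.O=O;h.yaw=(230*y1+160*y2)/390
print("knob",h.w2c(f(420,360,.094)),"exp ~(-.100,-.052)")
for q in [(255,482),(340,440)]: print("handle",h.w2c(f(*q,.081)))
for q in [(551,82),(598,158),(650,267)]: print("pot",f(*q,.043),h.w2c(f(*q,.043)))
for n,p in dict(hand=(-.122,.045),hknob=(-.1,-.052),piv=(-.1,-.1),notch=(-.0645,-.084),fk=(-.0425,.068),te=(.02,.110)).items():
  w=h.c2w(*p);print(n,w.round(4),np.linalg.norm(w).round(3))
E
```

```text
[[0.6015 0.3158]
 [0.4953 0.5165]
 [0.3566 0.4433]
 [0.461  0.243 ]] [np.float64(0.1582), np.float64(0.2271), np.float64(0.1568), np.float64(0.2259)]
[0.47861357 0.37965302] 0.4835504768989373 0.4816284695852599
knob [-0.10025647 -0.05389462] exp ~(-.100,-.052)
handle [-0.11813951  0.07236883]
handle [-0.12059222  0.0137049 ]
pot [0.59058961 0.19644009] [ 0.01412655 -0.21425698]
pot [0.54022931 0.16717518] [-0.04406395 -0.21679875]
pot [0.46886113 0.13551245] [-0.1219746  -0.21171189]
hand [0.3497 0.3629] 0.504
hknob [0.4142 0.2872] 0.504
piv [0.4365 0.2447] 0.5
notch [0.4605 0.2753] 0.537
fk [0.4094 0.4202] 0.587
te [0.4453 0.4864] 0.659
```

Run:
```python
from h import *
print(delta(c2w(-.1,-.0525,.15),downR(yaw+np.pi/2)),delta(c2w(-.1,-.0525,.15),downR(yaw-np.pi/2)))
```

```text
(array([-34.02, -15.28,   6.79]), array([-0.001, -0.001, -0.708])) (array([-34.02, -15.28,   6.79]), array([-1.000e-03,  1.000e-03,  2.434e+00]))
```

```bash
python3 -m crank '[[0.35,-10,-4,1,0,0,-0.15],[0.35,-17,-8,3,0,0,-0.3],[0.35,-25,-11,5,0,0,-0.45],[0.35,-30,-13,6,0,0,-0.6],[0.35,-34,-15.3,6.8,0,0,-0.708],[0.35,-34,-15.3,6.8,0,0,-0.708],[0.35,-34,-15.3,6.8,0,0,-0.708],[0.35,-34,-15.3,6.8,0,0,-0.708],[0.35,-34,-15.3,6.8,0,0,-0.708],[0.35,-34,-15.3,6.8,0,0,-0.708],[0.35,-34,-15.3,6.8,0,0,-0.708]]'
python3 - <<'E'
from h import *
print(delta(c2w(-.1,-.0525,.074),downR(yaw+np.pi/2)),get_state()["qpos"])
d=snap("wrist","w1"); R=d["R"];print(-R.T@d["t"]); print([px(d,c2w(-.1,-.0525,.094)),px(d,c2w(-.1,-.1,.066))])
E
```

```text
time_s: 1.2
position: [0.4136, 0.2875, 0.1504]
eef_rot: [0.752, -3.05, -0.0]
wrist_force: [-0.1, 0.5, 0.7]
grip_width: 0.0306
finger_force: 0.0
(array([-0.04, -0.11,  7.64]), array([ 0.   , -0.   ,  0.001])) [ 3.74248745e-01  3.31998347e-01  1.65850992e+00  3.29799720e-04
  1.15154103e+00 -1.68036735e+00]
[0.34732077 0.25394265 0.31687104]
[(np.float64(276.2933211113772), np.float64(220.82542687639574)), (np.float64(217.56503041581644), np.float64(209.6506818429929))]
```

View pics/w1.png

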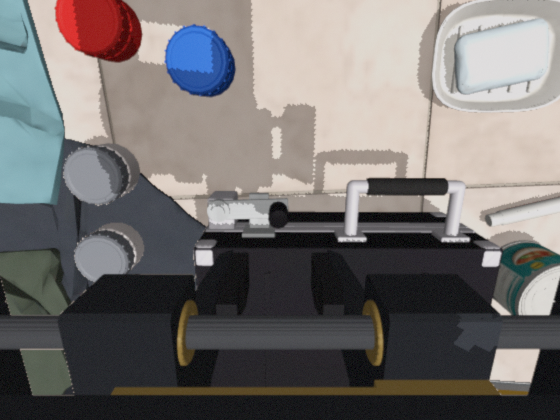

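The wrist view has the hasp knob at (279,214) against a predicted (276,221), so the case fix is good to about 2–3 mm. The handle is at (407,187).

```bash
python3 -m crank '[[0.35,0.15,0,4,0,0,0],[0.35,0.15,0,7.5,0,0,0],[0.35,0.15,0,7.5,0,0,0],[0,0.15,0,7.5,0,0,0],[0,0.15,0,7.5,0,0,0],[0,0.15,0,7.5,0,0,0],[0,0.15,0,7.5,0,0,0],[0,0.15,0,7.5,0,0,0]]'
python3 - <<'E'
from h import *
s=get_state();print(w2c(s["position"]),s["position"][2],s["grip_width"],s["finger_force"])
for t in np.arange(.2,1.7,.2): print(round(t,1),(np.array([.048*np.sin(t),.048*(np.cos(t)-1)])*100).round(2))
E
```

```text
time_s: 2.05
position: [0.4133, 0.2862, 0.0759]
eef_rot: [-0.751, 3.049, 0.0]
wrist_force: [-0.2, -0.3, 1.0]
grip_width: 0.0004
finger_force: 0.0
[-0.10122783 -0.05240084] 0.07588764835928945 0.00038557386545920696 0.0
0.2 [ 0.95 -0.1 ]
0.4 [ 1.87 -0.38]
0.6 [ 2.71 -0.84]
0.8 [ 3.44 -1.46]
1.0 [ 4.04 -2.21]
1.2 [ 4.47 -3.06]
1.4 [ 4.73 -3.98]
1.6 [ 4.8  -4.94]
```

Run:
```python
from h import *
d=snap("wrist","w2");C=cloud(d)
cv2.imwrite("pics/w2c.png",cv2.resize(d["pixels"][130:400,100:460,::-1],None,fx=2,fy=2)); print(px(d,c2w(-.1,-.0525,.094)),px(d,get_state()["position"]))
```

```text
(np.float64(276.7689685083067), np.float64(269.4672632679523)) (np.float64(277.2067947656749), np.float64(252.1199095452399))
```

View pics/w2c.png

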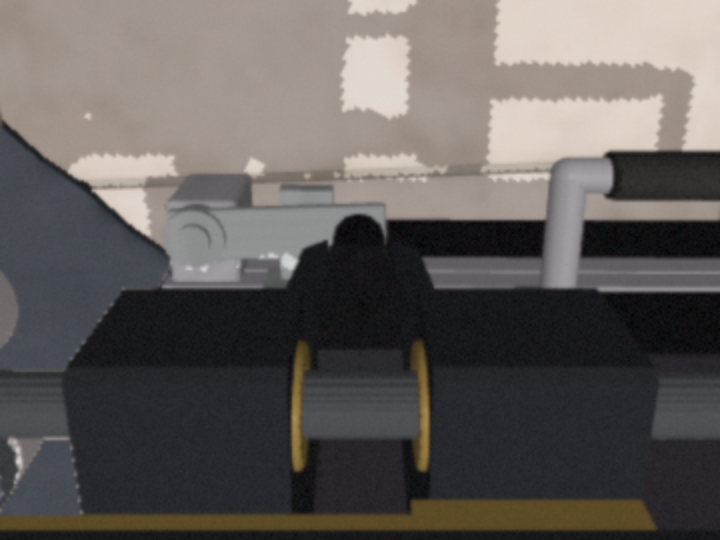

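The closed fingers missed: the knob slid out in front of them and now shows at crop (358,235), about 11 mm nearer the robot. I'll regrip there.

```bash
python3 -m crank '[[0.35,0,0,-3,0,0,0],[0.35,1.1,0,-3,0,0,0],[0.35,1.1,0,-3,0,0,0],[0.35,1.1,0,0,0,0,0],[0.35,1.1,0,0.2,0,0,0],[0.1,1.1,0,0.2,0,0,0],[0,1.1,0,0.2,0,0,0],[0,1.1,0,0.2,0,0,0],[0,1.1,0,0.2,0,0,0],[0,1.1,0,0.2,0,0,0]]'
python3 - <<'E'
from h import *
s=get_state();print(w2c(s["position"]),s["position"][2],s["grip_width"],s["finger_force"],s["wrist_force"])
E
```

```text
time_s: 3.1
position: [0.4037, 0.2812, 0.0739]
eef_rot: [-0.751, 3.049, 0.0]
wrist_force: [-0.1, -0.1, 0.9]
grip_width: 0.0005
finger_force: 1.4
[-0.11211142 -0.0524225 ] 0.0738740572329691 0.0005477096954129842 1.3616539623762947 [-0.07317893 -0.07412866  0.89163897]
```

Run:
```python
from h import *
d=snap("wrist","w3")
cv2.imwrite("pics/w3c.png",cv2.resize(d["pixels"][130:400,100:460,::-1],None,fx=2,fy=2)); print(px(d,c2w(-.1,-.0525,.094)),px(d,get_state()["position"]))
```

```text
(np.float64(276.82134460801694), np.float64(290.72759115481915)) (np.float64(277.24912937009447), np.float64(252.4379295493363))
```

View pics/w3c.png

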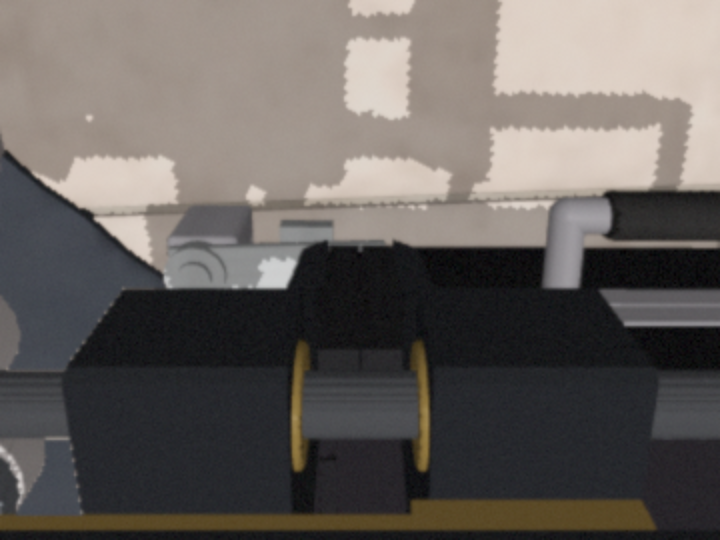

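Run:
```python
from h import *
for n in ("w1","w2","w3"):
    d=np.load(f"pics/{n}.npz");C=cloud(d);print(n,d["fx"],d["range_z"].max(),"cam",w2c((-d["R"].T@d["t"])),(-d["R"].T@d["t"])[2])
    for u,v in ([(279,205),(279,210),(279,214),(279,219),(260,213),(240,213)] if n=="w1" else [(279,238),(279,243),(279,248),(279,252),(279,256),(265,256),(290,256),(279,270),(265,240),(265,243)]):
        print((u,v),w2c(C[v,u]).round(4),C[v,u,2].round(4))
```

```text
w1 325.2873564779001 0.3946123 cam [-0.17464633 -0.05039401] 0.3168710403332966
(279, 205) [-0.1084 -0.0506] 0.0816
(279, 210) [-0.1078 -0.0506] 0.0929
(279, 214) [-0.1053 -0.0506] 0.0943
(279, 219) [-0.1013 -0.0505] 0.0938
(260, 213) [-0.0977 -0.0658] 0.0675
(240, 213) [-0.0973 -0.082 ] 0.0663
w2 325.2873564779001 0.29883203 cam [-0.17570858 -0.05121507] 0.24227996209419833
(279, 238) [-0.1083 -0.0514] 0.0721
(279, 243) [-0.1084 -0.0514] 0.0796
(279, 248) [-0.1086 -0.0514] 0.0867
(279, 252) [-0.1079 -0.0514] 0.0903
(279, 256) [-0.1105 -0.0514] 0.1008
(265, 256) [-0.1106 -0.058 ] 0.1011
(290, 256) [-0.1107 -0.0462] 0.1012
(279, 270) [-0.1106 -0.0514] 0.1152
(265, 240) [-0.1047 -0.0596] 0.0662
(265, 243) [-0.1027 -0.0596] 0.0658
w3 325.2873564779001 0.29586545 cam [-0.1866163  -0.05124523] 0.24025399378400417
(279, 238) [-0.091  -0.0515] -0.0009
(279, 243) [-0.0866 -0.0515] -0.0014
(279, 248) [-0.0827 -0.0515] -0.0004
(279, 252) [-0.1082 -0.0515] 0.0645
(279, 256) [-0.1218 -0.0514] 0.0995
(265, 256) [-0.1212 -0.0581] 0.0984
(290, 256) [-0.1209 -0.0462] 0.0977
(279, 270) [-0.1213 -0.0514] 0.1129
(265, 240) [-0.111  -0.0601] 0.0527
(265, 243) [-0.1117 -0.0599] 0.0594
```

Run:
```python
from h import *
d=snap("scene","s2");u,v=map(int,px(d,get_state()["position"]));print(u,v,"tcp in crop",u-(u-60),)
cv2.imwrite("pics/s2c.png",cv2.resize(d["pixels"][v-90:v+50,u-80:u+80,::-1],None,fx=4,fy=4,interpolation=cv2.INTER_CUBIC))
```

```text
241 237 tcp in crop 60
```

View pics/s2c.png

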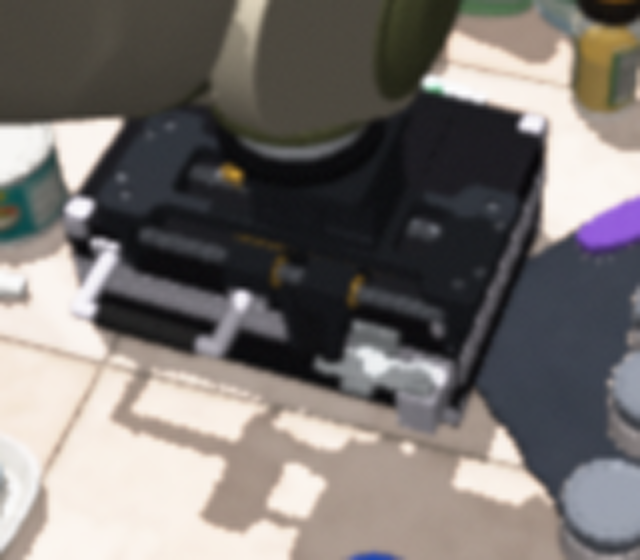

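Run:
```python
from h import *
for n,u in (("w1",230),("w1",335),("w2",262),("w3",262)):
    d=np.load(f"pics/{n}.npz");C=cloud(d)
    print(n,u,[(v,*w2c(C[v,u]).round(3).tolist(),C[v,u,2].round(3).item()) for v in range(236,330,6)])
    print(C[...,2][250:340][:, u-15:u+15].max())
```

```text
w1 230 [(236, -0.08, -0.09, 0.072), (242, -0.079, -0.088, 0.084), (248, -0.079, -0.087, 0.094), (254, -0.111, -0.073, 0.177), (260, -0.109, -0.073, 0.178), (266, -0.109, -0.072, 0.186), (272, -0.109, -0.071, 0.191), (278, -0.109, -0.071, 0.196), (284, -0.11, -0.07, 0.203), (290, -0.11, -0.069, 0.206), (296, -0.109, -0.069, 0.21), (302, -0.109, -0.068, 0.214), (308, -0.108, -0.068, 0.216), (314, -0.105, -0.068, 0.216), (320, -0.127, -0.062, 0.25), (326, -0.126, -0.062, 0.25)]
0.3168710403332966
w1 335 [(236, -0.079, -0.005, 0.07), (242, -0.079, -0.007, 0.083), (248, -0.078, -0.009, 0.093), (254, -0.111, -0.024, 0.176), (260, -0.111, -0.025, 0.182), (266, -0.111, -0.026, 0.189), (272, -0.11, -0.027, 0.193), (278, -0.11, -0.027, 0.197), (284, -0.11, -0.028, 0.202), (290, -0.11, -0.029, 0.206), (296, -0.11, -0.03, 0.211), (302, -0.109, -0.03, 0.213), (308, -0.108, -0.03, 0.216), (314, -0.106, -0.031, 0.217), (320, -0.127, -0.037, 0.25), (326, -0.127, -0.037, 0.251)]
0.3168710403332966
w2 262 [(236, -0.107, -0.061, 0.066), (242, -0.103, -0.061, 0.066), (248, -0.1, -0.061, 0.066), (254, -0
[... 198 characters left out ...]
, (296, -0.11, -0.058, 0.136), (302, -0.11, -0.057, 0.14), (308, -0.109, -0.057, 0.141), (314, -0.107, -0.057, 0.141), (320, -0.128, -0.055, 0.175), (326, -0.128, -0.055, 0.177)]
0.24227996209419833
w3 262 [(236, -0.093, -0.065, 0.0), (242, -0.111, -0.062, 0.057), (248, -0.109, -0.062, 0.06), (254, -0.123, -0.059, 0.1), (260, -0.122, -0.059, 0.105), (266, -0.123, -0.059, 0.112), (272, -0.121, -0.059, 0.114), (278, -0.121, -0.058, 0.12), (284, -0.121, -0.058, 0.124), (290, -0.121, -0.058, 0.129), (296, -0.121, -0.058, 0.133), (302, -0.121, -0.057, 0.138), (308, -0.119, -0.057, 0.138), (314, -0.116, -0.058, 0.137), (320, -0.139, -0.055, 0.173), (326, -0.138, -0.055, 0.174)]
0.24025399378400417
```

The depth profile puts the fingertips about 25 mm above the reported TCP (0.177 against 0.150, and 0.10 against 0.076). So both closures passed above the knob. I'll test this by going down gently in steps.

```bash
python3 -m crank '[[0.35,0,0,-3,0,0,0],[0.35,-1.1,0,-3,0,0,0],[0.35,-1.1,0,-3,0,0,0],[0.35,-1.1,0,-1,0,0,0],[0.35,-1.1,0,0.4,0,0,0],[0.35,-1.1,0,0.7,0,0,0],[0.35,-1.1,0,0.7,0,0,0]]'; python3 -m crank '[[0.35,0,0,0.2,0,0,0],[0.35,0,0,0.4,0,0,0],[0.35,0,0,0.4,0,0,0]]'; python3 -m crank '[[0.2,0,0,0,0,0,0],[0,0,0,0,0,0,0],[0,0,0,0,0,0,0],[0,0,0,0,0,0,0]]'
```

```text
time_s: 3.9
position: [0.4125, 0.2859, 0.0659]
eef_rot: [0.751, -3.049, 0.0]
wrist_force: [0.2, -0.1, 0.2]
grip_width: 0.0309
finger_force: 0.0
time_s: 4.2
position: [0.4131, 0.2862, 0.0624]
eef_rot: [-0.752, 3.05, 0.0]
wrist_force: [0.9, -0.6, -0.4]
grip_width: 0.0308
finger_force: 0.0
time_s: 4.6
position: [0.4133, 0.2859, 0.0624]
eef_rot: [-0.752, 3.05, -0.001]
wrist_force: [2.2, -3.2, 0.7]
grip_width: 0.0137
finger_force: 30.0
```

```bash
python3 -m crank '[[0.35,0,0,0,0,0,0],[0.35,0,0,0,0,0,0],[0.35,0,0,0.5,0,0,0],[0.35,0,0,1,0,0,0],[0.35,0,0,1,0,0,0],[0.2,0,0,1,0,0,0],[0,0,0,1,0,0,0],[0,0,0,1,0,0,0],[0,0,0,1,0,0,0]]'
```

```text
time_s: 5.5
position: [0.4133, 0.2859, 0.0524]
eef_rot: [-0.752, 3.05, -0.001]
wrist_force: [1.8, -4.2, -0.9]
grip_width: 0.0141
finger_force: 30.0
```

```bash
python3 -m crank '[[0,0.48,-0.02,0,0,0,0],[0,0.95,-0.1,0,0,0,0],[0,1.42,-0.21,0,0,0,0],[0,1.87,-0.38,0,0,0,0],[0,2.3,-0.59,0,0,0,0],[0,2.71,-0.84,0,0,0,0],[0,3.44,-1.46,0,0,0,0],[0,4.04,-2.21,0,0,0,0],[0,4.47,-3.06,0,0,0,0],[0,4.73,-3.98,0,0,0,0],[0,4.8,-4.94,0,0,0,0],[0,4.8,-4.94,0,0,0,0]]'; python3 -m crank '[[0.3,0,0,0,0,0,0],[0.35,0,0,0,0,0,0],[0.35,0,0,-3,0,0,0],[0.35,0,0,-7,0,0,0],[0.35,0,0,-10,0,0,0],[0.35,0,0,-10,0,0,0]]'
python3 - <<'E'
from h import *
d=snap("top","t2");s=get_state();print(delta(c2w(-.122,.045,.15),downR(yaw+np.pi/2)),w2c(s["position"]))
C=cloud(d);z=C[...,2];dk=(d["pixels"].max(2)<50)&(z>.08)&(z<.105)
for p in C[dk]:
    pass
q=np.array([w2c(p) for p in C[dk]]);m=(q[:,0]<-.11)&(q[:,1]<0);print(q[m].mean(0) if m.any() else None,m.sum())
E
```

```text
time_s: 6.7
position: [0.3909, 0.2196, 0.052]
eef_rot: [0.751, -3.044, -0.001]
wrist_force: [-10.1, -2.6, 6.9]
grip_width: 0.0142
finger_force: 30.0
time_s: 7.3
position: [0.3953, 0.2208, 0.1559]
eef_rot: [-0.75, 3.043, 0.001]
wrist_force: [0.5, 0.3, 0.7]
grip_width: 0.0304
finger_force: 0.0
(array([-2.66, 14.68,  0.36]), array([-0.001,  0.004,  0.001])) [-0.14855837 -0.10185747]
None 0
```

```bash
python3 -m crank '[[0.35,-1,4,0,0,0,0.15],[0.35,-1,8,0,0,0,0.3],[0.35,-2,12,0,0,0,0.45],[0.35,-2.7,14.7,0,0,0,0.6],[0.35,-2.7,14.7,0,0,0,0.75],[0.35,-2.7,14.7,0,0,0,0.9],[0.35,-2.7,14.7,0,0,0,1.05],[0.35,-2.7,14.7,0,0,0,1.2],[0.35,-2.7,14.7,0,0,0,1.35],[0.35,-2.7,14.7,0,0,0,1.5],[0.35,-2.7,14.7,0,0,0,1.571],[0.35,-2.7,14.7,0,0,0,1.571],[0.35,-2.7,14.7,0,0,0,1.571]]'
python3 - <<'E'
from h import *
d=snap("wrist","w4");s=get_state();print(delta(c2w(-.122,.045,.039),downR(yaw)),w2c(s["position"]),s["qpos"])
C=cloud(d);z=C[...,2];q=(C[...,:2]-O)@np.array([[np.cos(yaw),-np.sin(yaw)],[np.sin(yaw),np.cos(yaw)]])
m=(z>.074)&(z<.088)&(q[...,0]<-.1);print("handle",q[m].min(0),q[m].max(0)); h=m&(q[...,1]>.025)&(q[...,1]<.06);print(q[h].mean(0),z[h].max())
for t in np.arange(0,1.25,.1): print(round(t,1),(20.3*(np.cos(.12)-np.cos(t+.12))).round(2),(-20.3*(np.sin(t+.12)-np.sin(.12))).round(2))
E
```

```text
time_s: 8.65
position: [0.3488, 0.3626, 0.1514]
eef_rot: [-1.621, -2.69, 0.002]
wrist_force: [-0.5, -0.8, -0.2]
grip_width: 0.0306
finger_force: 0.0
(array([-0.02,  0.09, 11.26]), array([-0.001,  0.   ,  0.003])) [-0.12278121  0.04522262] [5.71610042e-01 3.30148958e-01 1.65753017e+00 6.15732861e-05
 1.15509588e+00 8.56874092e-02]
handle [-0.15486579 -0.10055428] [-0.10003702  0.09021004]
[-0.12118325  0.04301827] 0.08241369824037519
0.0 0.0 -0.0
0.1 0.34 -2.0
0.2 0.88 -3.96
0.3 1.62 -5.85
0.4 2.54 -7.66
0.5 3.63 -9.36
0.6 4.89 -10.96
0.7 6.3 -12.41
0.8 7.86 -13.72
0.9 9.53 -14.87
1.0 11.31 -15.84
1.1 13.18 -16.63
1.2 15.12 -17.23
```

```bash
python3 -m crank '[[0.35,0,0.15,5,0,0,0],[0.35,0,0.15,9,0,0,0],[0.35,0,0.15,10.5,0,0,0],[0.35,0,0.15,11.2,0,0,0],[0.35,0,0.15,11.2,0,0,0],[0,0,0.15,11.2,0,0,0],[0,0,0.15,11.2,0,0,0],[0,0,0.15,11.2,0,0,0]]'
```

```text
time_s: 9.5
position: [0.3505, 0.3637, 0.0412]
eef_rot: [1.625, 2.688, 0.001]
wrist_force: [-2.3, -1.6, 4.3]
grip_width: 0.0128
finger_force: 30.0
```

Gripped (12.8 mm on the rubber). Now I lift along the arc to about 1.1 rad.

```bash
python3 -m crank '[[0,0,0.15,-1,0,0,0],[0,0,0.34,-2,0,0,0],[0,0,0.6,-3,0,0,0],[0,0,0.88,-3.96,0,0,0],[0,0,1.62,-5.85,0,0,0],[0,0,2.54,-7.66,0,0,0],[0,0,3.63,-9.36,0,0,0],[0,0,4.89,-10.96,0,0,0],[0,0,6.3,-12.41,0,0,0],[0,0,7.86,-13.72,0,0,0],[0,0,9.53,-14.87,0,0,0],[0,0,11.31,-15.84,0,0,0],[0,0,13.18,-16.63,0,0,0],[0,0,13.18,-16.63,0,0,0]]'
python3 - <<'E'
from h import *
s=get_state();print(w2c(s["position"]),s["position"][2],s["qpos"],s["grip_width"])
E
```

```text
time_s: 10.9
position: [0.4691, 0.4255, 0.2111]
eef_rot: [1.625, 2.685, 0.008]
wrist_force: [-3.2, -3.6, 15.1]
grip_width: 0.013
finger_force: 30.0
[0.01288105 0.04496297] 0.2110807784540666 [ 5.52067489e-01  5.58916356e-01  1.15181903e+00 -3.49291262e-04
  1.42461313e+00  6.95117589e-02] 0.013037285939895534
```

Run:
```python
from h import *
d=np.load("pics/top0.npz");C=cloud(d).reshape(-1,3);q=np.array([w2c(p) for p in C[C[:,2]>.15]]);z=C[C[:,2]>.15,2]
m=(abs(q[:,1])<.25)&(q[:,0]>.08)
for y in np.arange(-.2,.25,.05):
    k=m&(abs(q[:,1]-y)<.025)
    if k.any(): i=q[k][:,0].argmin();print(round(y,2),q[k][:,0].min().round(3),z[k].max().round(3), z[k][i].round(3))
for t in (1.2,1.3,1.4,1.5,1.6,1.7,1.75): print(t,(20.3*(np.cos(1.22)-np.cos(t+.12))).round(2),(-20.3*(np.sin(t+.12)-np.sin(1.22))).round(2))
```

```text
-0.2 0.354 0.246 0.239
-0.15 0.337 0.293 0.285
-0.1 0.234 0.32 0.162
-0.05 0.255 0.364 0.152
-0.0 0.146 0.702 0.699
0.05 0.2 0.451 0.15
0.1 0.206 0.453 0.177
0.15 0.126 0.436 0.163
0.2 0.126 0.376 0.168
1.2 1.94 -0.6
1.3 3.93 -1.01
1.4 5.95 -1.21
1.5 7.97 -1.21
1.6 9.99 -1.01
1.7 11.98 -0.61
1.75 12.96 -0.33
```

```bash
python3 -m crank '[[0,0,1,-0.3,0,0,0],[0,0,1.94,-0.6,0,0,0],[0,0,2.9,-0.8,0,0,0],[0,0,3.93,-1.01,0,0,0],[0,0,5,-1.1,0,0,0],[0,0,5.95,-1.21,0,0,0],[0,0,5.95,-1.21,0,0,0],[0.35,0,5.95,-1.21,0,0,0],[0.35,0,5.95,-1.21,0,0,0],[0.35,0,5.95,-4,0,0,0],[0.35,0,5.95,-7,0,0,0],[0.2,-4,2,-7,0,0,0],[0,-4.5,-3,-7,0,0,0],[0,-4.5,-6,-7,0,0,0],[0,-4.5,-6,-7,0,0,0],[0,-4.5,-6,-7,0,0,0]]'
python3 - <<'E'
from h import *
s=get_state();print(w2c(s["position"]),delta(c2w(-.02,-.0,.165),downR(yaw+np.pi/2)))
E
```

```text
time_s: 12.5
position: [0.4348, 0.3571, 0.2775]
eef_rot: [1.625, 2.688, 0.002]
wrist_force: [0.3, 0.7, 0.3]
grip_width: 0.0005
finger_force: 0.0
[-0.04928736  0.00031798] (array([-0.03,  2.91, 11.26]), array([ 1.00e-03,  1.00e-03, -1.57e+00]))
```

```bash
python3 -m crank '[[0,0,0,0,0,0,-0.15],[0,0,0,0,0,0,-0.3],[0,0,0,0,0,0,-0.45],[0,0,0,0,0,0,-0.6],[0,0,0,0,0,0,-0.75],[0,0,0,0,0,0,-0.9],[0,0,0,0,0,0,-1.05],[0,0,0,0,0,0,-1.2],[0,0,0,0,0,0,-1.35],[0,0,0,0,0,0,-1.5],[0,0,0,4,0,0,-1.57],[0,0,0,8,0,0,-1.57],[0,0,0,11,0,0,-1.57],[0,0,0,11,0,0,-1.57]]'; python3 -m crank '[[0,-4,0,0,0,0,0],[0,-7,0,0,0,0,0],[0,-9,0,0,0,0,0],[0,-10,0,0,0,0,0],[0,-11,0,0,0,0,0],[0,-12,0,0,0,0,0],[0,-12,0,0,0,0,0]]'
```

```text
time_s: 13.9
position: [0.4342, 0.3566, 0.1628]
eef_rot: [0.748, -3.044, 0.003]
wrist_force: [0.1, 0.1, 0.3]
grip_width: 0.0002
finger_force: 0.0
time_s: 14.6
position: [0.5427, 0.4134, 0.168]
eef_rot: [-0.749, 3.048, 0.001]
wrist_force: [-0.7, -0.4, -0.6]
grip_width: 0.0004
finger_force: 0.0
```

Run:
```python
from h import *
s=get_state();print(w2c(s["position"]),s["position"][2])
```

```text
[0.07239424 0.00013353] 0.1680001115730975
```

```bash
python3 -m crank '[[0,-0.8,0,0,0,0,0],[0,-1.6,0,0,0,0,0],[0,-2.2,0,0,0,0,0],[0,-2.2,0,0,0,0,0]]'; python3 -m crank '[[0,-0.4,0,0,0,0,0],[0,-0.8,0,0,0,0,0],[0,-0.8,0,0,0,0,0]]'
python3 - <<'E'
from h import *
s=get_state();print(w2c(s["position"]),s["position"][2])
d=snap("scene","s3");cv2.imwrite("pics/s3c.png",d["pixels"][100:330,130:400,::-1].repeat(2,0).repeat(2,1))
E
```

```text
time_s: 15.0
position: [0.5612, 0.4232, 0.167]
eef_rot: [-0.75, 3.05, 0.0]
wrist_force: [-0.2, 0.3, 0.1]
grip_width: 0.0005
finger_force: 0.0
time_s: 15.3
position: [0.5658, 0.4256, 0.1667]
eef_rot: [0.749, -3.044, 0.004]
wrist_force: [-15.3, -9.0, 4.3]
grip_width: 0.0001
finger_force: 9.1
[0.09859558 0.00023441] 0.16670773528085184
```

View pics/s3c.png

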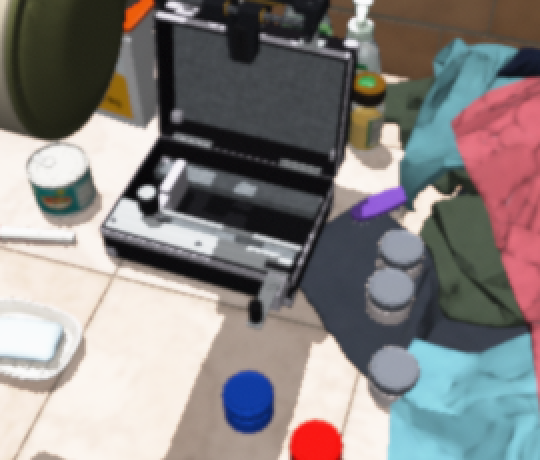

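The scene view shows the lid open and leaning back, with the follower's knob at crop (148,197), the hasp swung out at (257,310), and three grey pots at (401,245), (390,290) and (393,370).

```bash
python3 -m crank '[[0.3,4,0,0,0,0,0],[0.6,8,2,0,0,0,0],[0.6,12,5,1,0,0,0],[0.6,14,6.8,3,0,0,0],[0.6,14,6.8,3,0,0,0],[0.6,14,6.8,3,0,0,0]]'
python3 - <<'E'
from h import *
s=get_state();print(w2c(s["position"]),s["position"][2],delta(c2w(-.0425,.068,.034),downR(yaw+np.pi/2)))
d=snap("wrist","w5");C=cloud(d);z=C[...,2];q=(C[...,:2]-O)@np.array([[np.cos(yaw),-np.sin(yaw)],[np.sin(yaw),np.cos(yaw)]])
m=(z>.082)&(z<.09)&(abs(q[...,0]+.0425)<.025)&(abs(q[...,1]-.068)<.03);print(m.sum(),q[m].min(0),q[m].max(0),z[m].mean())
m=(z>.05)&(z<.058)&(abs(q[...,0]-.02)<.04)&(abs(q[...,1]-.068)<.03);print(m.sum(),q[m].min(0),q[m].max(0))
cv2.imwrite("pics/w5.png",d["pixels"][:,:,::-1])
E
```

```text
time_s: 15.95
position: [0.4128, 0.4223, 0.1374]
eef_rot: [-0.751, 3.049, 0.001]
wrist_force: [0.4, 0.0, 0.1]
grip_width: 0.0465
finger_force: 0.0
[-0.03846597  0.06832137] 0.13742486434272624 (array([ 0.42, -0.03, 10.34]), array([-0.   ,  0.002,  0.   ]))
964 [-0.05430288  0.05563504] [-0.02912166  0.08062039] 0.08652045481771385
796 [-0.00540349  0.06218306] [0.04567824 0.07453106]
```

```bash
python3 -m crank '[[0.55,0.35,0,4,0,0,0],[0.55,0.35,0,7,0,0,0],[0.55,0.35,0,9,0,0,0],[0.55,0.35,0,10.3,0,0,0],[0.55,0.35,0,10.3,0,0,0],[0,0.35,0,10.3,0,0,0],[0,0.35,0,10.3,0,0,0],[0,0.35,0,10.3,0,0,0],[0,0.35,0,10.3,0,0,0]]'
python3 - <<'E'
from h import *
s=get_state();print(w2c(s["position"]),s["position"][2])
E
```

```text
time_s: 16.9
position: [0.4101, 0.4197, 0.0347]
eef_rot: [-0.75, 3.049, -0.002]
wrist_force: [1.1, -6.5, 3.1]
grip_width: 0.025
finger_force: 30.0
[-0.04203028  0.06728831] 0.03467351807594251
```

```bash
python3 -m crank '[[0,0,-1,0,0,0,0],[0,0,-2.5,0,0,0,0],[0,0,-4.5,0,0,0,0],[0,0,-6.5,0,0,0,0],[0,0,-8.5,0,0,0,0],[0,0,-10.5,0,0,0,0],[0,0,-12.5,0,0,0,0],[0,0,-14.5,0,0,0,0],[0,0,-16,0,0,0,0],[0,0,-16.8,0,0,0,0],[0,0,-16.8,0,0,0,0],[0,0,-16.8,0,0,0,0]]'
python3 - <<'E'
from h import *
s=get_state();print(w2c(s["position"]),s["position"][2])
E
```

```text
time_s: 18.1
position: [0.4869, 0.2722, 0.0346]
eef_rot: [-0.749, 3.05, 0.003]
wrist_force: [-5.1, 6.3, 5.8]
grip_width: 0.0248
finger_force: 30.0
[-0.04252197 -0.09905336] 0.034647920377979535
```

```bash
python3 -m crank '[[0,0,-0.1,0,0,0,0],[0,0.5,-0.1,0,0,0,0],[0,1,-0.1,0,0,0,0],[0,1.5,-0.1,0,0,0,0],[0,2,-0.1,0,0,0,0],[0,2.25,-0.1,0,0,0,0],[0,2.25,-0.1,0,0,0,0],[0,2.25,-0.1,0,0,0,0]]'
python3 - <<'E'
from h import *
s=get_state();print(w2c(s["position"]),s["position"][2])
E
```

```text
time_s: 18.9
position: [0.4678, 0.2613, 0.0346]
eef_rot: [-0.749, 3.049, 0.003]
wrist_force: [-2.8, 8.4, 2.8]
grip_width: 0.0247
finger_force: 30.0
[-0.06453522 -0.099854  ] 0.034612223366844753
```

Now forward into the pocket and release.

```bash
python3 -m crank '[[0,0,0.5,0,0,0,0],[0,0,1,0,0,0,0],[0,0,1.5,0,0,0,0],[0,0,1.6,0,0,0,0],[0,0,1.6,0,0,0,0]]';python3 -m crank '[[0.3,0,0,0,0,0,0],[0.55,0,0,0,0,0,0],[0.55,0,0,0,0,0,0],[0.55,0,0,-4,0,0,0],[0.55,0,0,-8,0,0,0],[0.55,0,0,-12,0,0,0],[0.55,0,0,-12,0,0,0]]'
python3 - <<'E'
from h import *
s=get_state();print(w2c(s["position"]),s["position"][2])
d=snap("wrist","w6");C=cloud(d);z=C[...,2];q=(C[...,:2]-O)@np.array([[np.cos(yaw),-np.sin(yaw)],[np.sin(yaw),np.cos(yaw)]])
m=(z>.082)&(z<.09)&(abs(q[...,0]+.05)<.04)&(q[...,1]>-.12)&(q[...,1]<0);print(m.sum(),q[m].min(0),q[m].max(0))
d=snap("top","t3");C=cloud(d);im=d["pixels"].astype(int);z=C[...,2];q=(C[...,:2]-O)@np.array([[np.cos(yaw),-np.sin(yaw)],[np.sin(yaw),np.cos(yaw)]])
m=((np.ptp(im,axis=2)<30)&(im.mean(2)>95)&(z>.033)&(z<.05)).astype(np.uint8)&(q[...,1]<-.15)&(q[...,1]>-.32)&(abs(q[...,0]+.05)<.2)
n,L,S,c=cv2.connectedComponentsWithStats(cv2.morphologyEx(m.astype(np.uint8),cv2.MORPH_OPEN,np.ones((5,5))))
for i in range(1,n): w=ray(d,*c[i],.042);print(S[i],c[i].round(1),w.round(4),w2c(w).round(4))
E
```

```text
time_s: 19.4
position: [0.4609, 0.2747, 0.0345]
eef_rot: [-0.75, 3.048, 0.001]
wrist_force: [0.1, 5.2, 5.9]
grip_width: 0.0253
finger_force: 30.0
time_s: 20.1
position: [0.4622, 0.2747, 0.1584]
eef_rot: [-0.748, 3.043, 0.001]
wrist_force: [0.1, -0.4, 0.3]
grip_width: 0.0483
finger_force: 0.0
[-0.06325829 -0.08533762] 0.15836953975574025
810 [-0.0765381  -0.09549192] [-0.05114617 -0.07061134]
[321 163  22  22 372] [331.1 173.4] [0.5925 0.1984 0.042 ] [ 0.0167 -0.2134]
[341 186  16  18 201] [349.2 193.6] [0.5465 0.1596 0.042 ] [-0.0421 -0.2264]
[371 217  18  21 305] [379.5 226.8] [0.4719 0.0951 0.042 ] [-0.1381 -0.2489]
```

The knob stayed at case (-64,-83) mm, so it is hooked. The front pot was nudged: it was at case (-122,-212) mm and is now at about (-138,-249). Next I look from above the pots.

```bash
python3 -m crank '[[0.9,2,-4,-3,0,0,0],[0.9,4,-8,-5,0,0,0],[0.9,6,-12,-5,0,0,0],[0.9,7.5,-16.4,-5,0,0,0],[0.9,7.5,-16.4,-5,0,0,0],[0.9,7.5,-16.4,-5,0,0,0]]'
cat >> h.py <<'E'
def caseq(C): return (C[...,:2]-O)@np.array([[np.cos(yaw),-np.sin(yaw)],[np.sin(yaw),np.cos(yaw)]])
def pots(d,near=None):
    C=cloud(d);im=d["pixels"].astype(int);z=C[...,2];q=caseq(C)
    m=(np.ptp(im,axis=2)<35)&(im.mean(2)>85)&(z>.035)&(z<.05)&(q[...,1]<-.13)&(q[...,1]>-.34)&(abs(q[...,0]+.05)<.2)
    n,L,S,c=cv2.connectedComponentsWithStats(cv2.morphologyEx(m.astype(np.uint8),cv2.MORPH_OPEN,np.ones((5,5))))
    out=[]
    for i in range(1,n):
        if S[i][4]<120: continue
        (a,b),r=cv2.minEnclosingCircle((q[L==i]*1000).astype(np.float32));out.append((a,b,r,np.median(z[L==i])*1000,S[i][4]));print("pot case mm",np.round(out[-1],1))
    return out
E
python3 - <<'E'
from h import *
s=get_state();print(w2c(s["position"]),s["position"][2],s["qpos"])
w=snap("wrist","w7");p=pots(w);print();t=snap("top","t4");pots(t)
C=np.r_[cloud(t)[...,:].reshape(-1,3),cloud(w)[:240].reshape(-1,3)];q=caseq(C)*1000;z=C[:,2]*1000
ok=z<150
for a,b,r,_,_ in p:
    for ang in range(0,180,15):
        u=np.array([np.cos(np.radians(ang)),np.sin(np.radians(ang))]);l=(q-[a,b])@u;k=(q-[a,b])@[-u[1],u[0]]
        f=[z[ok&(l*s_>31)&(l*s_<52)&(abs(k)<12)] for s_ in(1,-1)];B=z[ok&(abs(l)<96)&(abs(k)<40)]
        print(round(a),ang,[np.percentile(g,97).round() if len(g) else None for g in f],np.percentile(B,99.5).round(),end=" | ")
    print()
# lid cavity
d=np.load("pics/s3.npz");C=cloud(d).reshape(-1,3);q=caseq(C)*1000;z=C[:,2]*1000
for zz in (70,90,120,160):
    m=(abs(z-zz)<6)&(q[:,0]>70)&(q[:,0]<180)&(abs(q[:,1])<100);print(zz,np.percentile(q[m,0],[2,50,98]) if m.any() else None)
E
```

```text
time_s: 20.8
position: [0.4693, 0.0936, 0.2023]
eef_rot: [0.746, -3.049, -0.002]
wrist_force: [0.1, -0.2, -0.4]
grip_width: 0.0792
finger_force: 0.0
[-0.14100982 -0.2490034 ] 0.20225446013602089 [-4.86280897e-02  2.26011170e-01  1.65508162e+00  1.88473878e-04
  1.26331802e+00 -2.09945651e+00]
pot case mm [-140.  -245.    25.6   41.4 1725. ]
pot case mm [ -43.2 -216.2   25.8   41.4 1393. ]
pot case mm [   4.9 -213.3   22.4   41.4  467. ]

pot case mm [  16.3 -214.4   25.6   41.7  396. ]
pot case mm [ -41.9 -217.2   25.1   41.7  384. ]
-140 0 [np.float64(36.0), np.float64(8.0)] 43.0 | -140 15 [np.float64(29.0), np.float64(14.0)] 43.0 | -140 30 [np.float64(7.0), np.float64(31.0)] 53.0 | -140 45 [np.float64(7.0), np.float64(39.0)] 73.0 | -140 60 [np.float64(6.0), np.float64(42.0)] 88.0 | -140 75 [np.float64(6.0), np.float64(42.0)] 84.0 | -140 90 [np.float64(5.0), np.float64(40.0)] 85.0 | -140 105 [np.float64(1.0), np.float64(37.0)] 85.0 | -140 120 [np.float64(1.0), np.float64(35.0)] 81.0 | -140 135 [np.float64(1.0), np.float64(35.0)] 62.0 | -140 150 [np.float64(1.0), np.float64(37.0)] 43
[... 734 characters left out ...]
), np.float64(45.0)] 88.0 | 5 30 [np.float64(42.0), np.float64(44.0)] 46.0 | 5 45 [np.float64(27.0), np.float64(43.0)] 46.0 | 5 60 [np.float64(7.0), np.float64(40.0)] 49.0 | 5 75 [np.float64(7.0), np.float64(44.0)] 54.0 | 5 90 [np.float64(7.0), np.float64(46.0)] 62.0 | 5 105 [np.float64(8.0), np.float64(47.0)] 71.0 | 5 120 [np.float64(7.0), np.float64(47.0)] 113.0 | 5 135 [np.float64(20.0), np.float64(46.0)] 123.0 | 5 150 [np.float64(44.0), np.float64(43.0)] 111.0 | 5 165 [np.float64(44.0), np.float64(44.0)] 120.0 | 
70 [120.37800263 123.56264915 127.0389351 ]
90 [123.68539497 127.1330517  130.19350502]
120 [129.12972926 132.43837493 135.93308268]
160 [136.11294364 139.60231669 142.99290949]
```

View pics/w7.png

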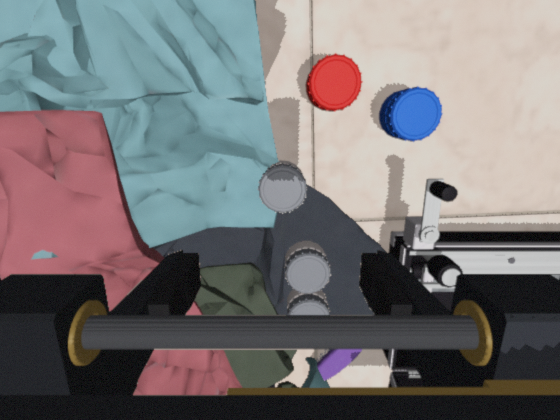

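The wrist view shows pot 3 at (282,188) touching the edge of the teal cloth, pot 2 at (308,270), and pot 1 at (308,308) half hidden. Red is at (333,82) and blue at (412,113). I need clean clearances.

Run:
```python
from h import *
def go(src,P,rows=None):
    D=np.load(src);C=cloud(D);C=(C[:rows] if rows else C).reshape(-1,3);q=caseq(C)*1000;z=C[:,2]*1000;ok=(z<140)&(z>-5)
    for a,b in P:
        print(src,a,b)
        for ang in range(0,180,15):
            u=np.array([np.cos(np.radians(ang)),np.sin(np.radians(ang))]);l=(q-[a,b])@u;k=(q-[a,b])@[-u[1],u[0]]
            f=[z[ok&(l*s_>29)&(l*s_<50)&(abs(k)<11)] for s_ in(1,-1)]
            print(ang,[np.percentile(g,[50,90]).round().tolist() if len(g)>5 else None for g in f],end=" | ")
        print()
go("pics/t3.npz",[(-140,-246)]);go("pics/w7.npz",[(-140,-246)],240)
go("pics/t4.npz",[(-43,-217),(16,-214)])
```

```text
pics/t3.npz -140 -246
0 [[27.0, 33.0], [0.0, 7.0]] | 15 [[6.0, 27.0], [7.0, 9.0]] | 30 [[5.0, 7.0], [10.0, 26.0]] | 45 [[6.0, 8.0], [29.0, 37.0]] | 60 [[6.0, 8.0], [37.0, 40.0]] | 75 [[5.0, 7.0], [37.0, 41.0]] | 90 [[0.0, 4.0], [36.0, 39.0]] | 105 [[-0.0, 1.0], [34.0, 37.0]] | 120 [[-1.0, 1.0], [33.0, 35.0]] | 135 [[-0.0, 1.0], [33.0, 35.0]] | 150 [[-0.0, 2.0], [34.0, 37.0]] | 165 [[-0.0, 2.0], [32.0, 37.0]] | 
pics/w7.npz -140 -246
0 [[28.0, 35.0], [-0.0, 8.0]] | 15 [[5.0, 27.0], [7.0, 12.0]] | 30 [[5.0, 5.0], [12.0, 29.0]] | 45 [[5.0, 6.0], [30.0, 37.0]] | 60 [[5.0, 6.0], [36.0, 40.0]] | 75 [[4.0, 5.0], [37.0, 40.0]] | 90 [[-0.0, 4.0], [35.0, 39.0]] | 105 [[-1.0, 0.0], [33.0, 36.0]] | 120 [[-1.0, 0.0], [32.0, 34.0]] | 135 [[-1.0, 0.0], [32.0, 34.0]] | 150 [[-1.0, 0.0], [34.0, 36.0]] | 165 [[-0.0, 0.0], [33.0, 36.0]] | 
pics/t4.npz -43 -217
0 [[41.0, 44.0], [5.0, 7.0]] | 15 [[35.0, 43.0], [4.0, 7.0]] | 30 [[5.0, 41.0], [5.0, 29.0]] | 45 [[4.0, 6.0], [27.0, 33.0]] | 60 [[4.0, 6.0], [30.0, 34.0]] | 75 [[5.0, 6.0], [31.0, 34.0]] | 90 [[5.0, 7.0], [31.0, 34.0]] | 105 [[5.0, 7.0], [32.0, 35.0]] | 120 [[5.0, 7.0], [32.0, 37.0]] | 135 [[5.0, 6.0], [25.0, 37.0]] | 150 [[5.0, 7.0], [5.0, 33.0]] | 165 [[5.0, 7.0], [37.0, 44.0]] | 
pics/t4.npz 16 -214
0 [[5.0, 8.0], [41.0, 43.0]] | 15 [[5.0, 6.0], [41.0, 44.0]] | 30 [[4.0, 6.0], [6.0, 42.0]] | 45 [[4.0, 7.0], [6.0, 36.0]] | 60 [[5.0, 7.0], [32.0, 40.0]] | 75 [[5.0, 7.0], [36.0, 45.0]] | 90 [[5.0, 6.0], [44.0, 46.0]] | 105 [[4.0, 7.0], [44.0, 48.0]] | 120 [[4.0, 7.0], [40.0, 63.0]] | 135 [[5.0, 6.0], [37.0, 68.0]] | 150 [[5.0, 39.0], [31.0, 68.0]] | 165 [[33.0, 43.0], [6.0, 31.0]] |
```

Run:
```python
from h import *
print(delta(c2w(-.140,-.2455,.08),downR(yaw+np.radians(20))))
```

```text
(array([-0.06,  0.21, 12.27]), array([ 0.   , -0.002,  1.222]))
```

```bash
python3 -m crank '[[0.72,0,0.2,2,0,0,0.15],[0.72,0,0.2,4,0,0,0.3],[0.72,0,0.2,6,0,0,0.45],[0.72,0,0.2,8,0,0,0.6],[0.72,0,0.2,10,0,0,0.75],[0.72,0,0.2,12,0,0,0.9],[0.72,0,0.2,12,0,0,1.05],[0.72,0,0.2,12,0,0,1.2],[0.72,0,0.2,12,0,0,1.222],[0.72,0,0.2,12,0,0,1.222]]'
python3 - <<'E'
from h import *
s=get_state();print(w2c(s["position"]),s["position"][2])
d=snap("wrist","w8");pots(d);print(delta(c2w(-.140,-.2455,-.006),downR(yaw+np.radians(20))))
E
```

```text
time_s: 21.9
position: [0.4686, 0.0969, 0.0834]
eef_rot: [-1.129, -2.931, 0.0]
wrist_force: [-0.3, -0.2, -0.4]
grip_width: 0.0634
finger_force: 0.0
[-0.14018114 -0.24579722] 0.08337251706735163
pot case mm [-140.  -245.    25.8   41.4 3748. ]
pot case mm [ -43.6 -216.8   26.2   41.4 3810. ]
pot case mm [  14.6 -212.7   25.8   41.3 2822. ]
(array([0.04, 0.04, 8.95]), array([-0.   , -0.   ,  0.004]))
```

```bash
python3 -m crank '[[0.72,0,0,3,0,0,0],[0.72,0,0,6,0,0,0],[0.72,0,0,7.5,0,0,0],[0.72,0,0,8.4,0,0,0],[0.72,0,0,8.9,0,0,0],[0.72,0,0,8.9,0,0,0]]'; python3 -m crank '[[0.3,0,0,0,0,0,0],[0.3,0,0,0,0,0,0],[0.3,0,0,0,0,0,0],[0.3,0,0,0,0,0,0],[0.3,0,0,0,0,0,0]]'
python3 - <<'E'
from h import *
s=get_state();print(w2c(s["position"]),s["position"][2])
E
```

```text
time_s: 22.55
position: [0.4689, 0.0961, -0.0054]
eef_rot: [-1.134, -2.93, 0.0]
wrist_force: [-0.9, 0.4, 1.0]
grip_width: 0.0636
finger_force: 0.0
time_s: 23.05
position: [0.4693, 0.096, -0.0047]
eef_rot: [1.135, 2.928, 0.001]
wrist_force: [-1.3, 0.7, 6.3]
grip_width: 0.0513
finger_force: 30.0
[-0.13990197 -0.24690884] -0.004727787363314244
```

Pot 3 is gripped at 51.3 mm. I lift it and carry it over the trough, tilted so the gripper body stays clear of the open lid.

```bash
python3 -m crank '[[0.3,0,0,-2,0,0,0],[0.3,0,0,-5,0,0,0],[0.3,0,0,-9,0,0,0],[0.3,0,0,-12.5,0,0,0],[0.3,0,0,-12.5,0,0,0]]'
cat >> h.py <<'E'
def tiltR(a): return downR(yaw)@Ro.from_rotvec([-a,0,0]).as_matrix()
E
python3 - <<'E'
from h import *
print(delta(c2w(.02,.064,.12),tiltR(.175)),get_state()["grip_width"])
E
```

```text
time_s: 23.55
position: [0.4709, 0.096, 0.1236]
eef_rot: [1.133, 2.922, 0.004]
wrist_force: [0.3, 0.8, -0.9]
grip_width: 0.0512
finger_force: 30.0
(array([23.88, 25.54,  0.34]), array([-0.167, -0.025,  0.348])) 0.051205507171283
```

```bash
python3 -m crank '[[0.3,3,2.5,0,-0.02,0,0.05],[0.3,6,5.5,0,-0.05,0,0.1],[0.3,9,9,0,-0.07,0,0.16],[0.3,12,12.5,0,-0.1,0,0.22],[0.3,15,16,0,-0.12,-0.02,0.28],[0.3,18,19,0,-0.15,-0.02,0.33],[0.3,21,22.5,0,-0.167,-0.025,0.348],[0.3,23.9,25.5,0.3,-0.167,-0.025,0.348],[0.3,23.9,25.5,0.3,-0.167,-0.025,0.348],[0.3,23.9,25.5,0.3,-0.167,-0.025,0.348],[0.3,23.9,25.5,0.3,-0.167,-0.025,0.348]]'
python3 - <<'E'
from h import *
s=get_state();print(w2c(s["position"]),s["position"][2],s["grip_width"],s["qpos"])
print(delta(c2w(.02,.064,.02),tiltR(.175)),delta(c2w(.02,.064,.004),downR(yaw)))
E
```

```text
time_s: 24.65
position: [0.4642, 0.4443, 0.1158]
eef_rot: [1.581, 2.609, 0.221]
wrist_force: [-0.1, -0.1, -0.9]
grip_width: 0.0511
finger_force: 30.0
[0.01723197 0.06396419] 0.11582634241787261 0.051121463128115704 [ 0.58728783  0.57073068  1.3987236  -0.01607933  1.00631019  0.11332532]
(array([-0.03, -1.31,  9.5 ]), array([-0.009, -0.004, -0.002])) (array([-0.04, -1.58, 11.07]), array([ 0.166, -0.004, -0.001]))
```

```bash
python3 -m crank '[[0.3,0,-0.5,3,0,0,0],[0.3,0,-0.9,6,0,0,0],[0.3,0,-1.2,8.5,0,0,0],[0.3,0,-1.3,9.3,0,0,0],[0.3,0,-1.3,9.3,0.05,0,0],[0.3,0,-1.35,9.4,0.1,0,0],[0.3,0,-1.45,9.4,0.166,0,0],[0.3,0,-1.45,9.4,0.166,0,0]]'
python3 - <<'E'
from h import *
s=get_state();print(w2c(s["position"]),s["position"][2],s["grip_width"],delta(c2w(.02,.064,.0025),downR(yaw)))
E
```

```text
time_s: 25.45
position: [0.4669, 0.4462, 0.0225]
eef_rot: [-1.627, -2.685, -0.008]
wrist_force: [0.4, 0.8, -1.3]
grip_width: 0.0511
finger_force: 30.0
[0.0205204  0.06442679] 0.022499633207559697 0.05108618925487826 (array([-0.05, -0.06,  2.  ]), array([ 0.004, -0.004, -0.002]))
```

```bash
python3 -m crank '[[0.3,0,0,0.7,0,0,0],[0.3,0,0,1.2,0,0,0],[0.3,0,0,1.6,0,0,0],[0.3,0,0,1.6,0,0,0]]'; python3 -m crank '[[0.3,0,0,0.2,0,0,0],[0.3,0,0,0.4,0,0,0],[0.3,0,0,0.4,0,0,0]]'
```

```text
time_s: 25.85
position: [0.4652, 0.4464, 0.005]
eef_rot: [-1.625, -2.686, -0.007]
wrist_force: [2.1, 1.1, -2.1]
grip_width: 0.0514
finger_force: 30.0
time_s: 26.15
position: [0.4652, 0.4466, 0.0015]
eef_rot: [-1.625, -2.686, -0.006]
wrist_force: [-0.2, 1.2, -1.2]
grip_width: 0.0514
finger_force: 30.0
```

```bash
python3 -m crank '[[0.69,0,0,0,0,0,0],[0.69,0,0,0,0,0,0],[0.69,0,0,0,0,0,0],[0.69,0,0,-1.5,0,0,0],[0.69,0,0,-3,0,0,0],[0.69,0,0,-4,0,0,0],[0.69,0,0,-5,-0.08,0,0],[0.69,0,-0.5,-6,-0.166,0,0],[0.69,0,-1.5,-9,-0.166,0,0],[0.69,0,-3,-12,-0.166,0,0],[0.69,0,-3,-12,-0.166,0,0]]'
python3 - <<'E'
from h import *
s=get_state();print(w2c(s["position"]),s["position"][2],s["wrist_force"])
d=snap("wrist","w9");t=snap("top","t5");pots(t)
C=cloud(t);z=C[...,2];q=caseq(C)*1000
m=(z>.043)&(z<.052)&(abs(q[...,0]-20)<30)&(q[...,1]>20)&(q[...,1]<105);print(m.sum(),np.median(q[m],0) if m.any() else 0)
C=cloud(d);z=C[...,2];q=caseq(C)*1000
m=(z>.044)&(z<.052)&(abs(q[...,0]-20)<27)&(q[...,1]>20)&(q[...,1]<105);print(m.sum(),q[m].min(0),q[m].max(0),np.median(z[m]))
print(delta(c2w(.0146,-.2127,.12),downR(yaw+np.radians(45))),delta(c2w(-.0436,-.2168,.12),downR(yaw+np.radians(140))),delta(c2w(-.0436,-.2168,.12),downR(yaw+np.radians(-40))))
E
```

```text
time_s: 27.25
position: [0.4392, 0.4329, 0.1268]
eef_rot: [1.577, 2.607, 0.234]
wrist_force: [0.4, 0.2, -1.0]
grip_width: 0.061
finger_force: 0.0
[-0.01014185  0.06544943] 0.12682280674650065 [ 0.37867017  0.23494168 -0.99870363]
pot case mm [  16.3 -214.6   25.6   41.6  399. ]
pot case mm [ -41.7 -217.3   25.4   41.7  398. ]
149 [21.31749798 52.4041899 ]
2868 [-6.77260446 41.55015409] [44.67871922 93.01982821] 0.04735733348571193
(array([-27.77,   2.48,   0.55]), array([ 0.163,  0.062, -0.784])) (array([-28.18,  -3.26,  -0.43]), array([ 0.081,  0.205, -2.437])) (array([-28.18,  -3.26,  -0.43]), array([ 0.161, -0.064,  0.696]))
```

Pot 3 stands in the trough at case y ≈ 67 mm, top at 47 mm, upright. Next I work out the best grip angle for the pair.

Run:
```python
from h import *
P=[(15.3,-213.3),(-42.8,-217)]
for src in ("pics/w8.npz","pics/t5.npz"):
    C=cloud(np.load(src)).reshape(-1,3);q=caseq(C)*1000;z=C[:,2]*1000
    ok=(z<140)&(z>-5)&(np.abs(q-[-13,-215]).max(1)<150)
    for i in (0,1):
        a=np.array(P[i]);o=np.array(P[1-i])
        for ang in (range(32,62,4) if i==0 else range(124,160,4)):
            u=np.array([np.cos(np.radians(ang)),np.sin(np.radians(ang))]);n=np.array([-u[1],u[0]]);l=(q-a)@u;k=(q-a)@n
            cl=min(np.linalg.norm(a+s*u*L+n*K-o)-26 for s in(1,-1) for L in np.linspace(31,48,8) for K in (-9,0,9))
            f=[]
            for s in(1,-1):
                g=z[ok&(l*s>31)&(l*s<48)&(abs(k)<9)&(np.linalg.norm(q-o,axis=1)>29)];f.append((len(g),*np.percentile(g,[50,95]).round().tolist()) if len(g)>3 else None)
            B=z[ok&(abs(l)<95)&(abs(k)<39)]
            print(src[5:7],i,ang,"gap",round(cl,1),f,"body",np.percentile(B,99).round())
```

```text
w8 0 32 gap -7.1 [(197, 4.0, 5.0), (20, 25.0, 28.0)] body 43.0
w8 0 36 gap -3.8 [(268, 4.0, 5.0), (28, 25.0, 28.0)] body 43.0
w8 0 40 gap -0.5 [(321, 4.0, 5.0), (26, 25.0, 27.0)] body 43.0
w8 0 44 gap 2.7 [(366, 4.0, 5.0), (26, 25.0, 27.0)] body 43.0
w8 0 48 gap 5.7 [(403, 4.0, 5.0), (51, 23.0, 27.0)] body 43.0
w8 0 52 gap 8.5 [(435, 4.0, 5.0), (79, 5.0, 27.0)] body 43.0
w8 0 56 gap 11.1 [(456, 4.0, 5.0), (89, 4.0, 24.0)] body 43.0
w8 0 60 gap 13.5 [(467, 4.0, 5.0), (105, 4.0, 5.0)] body 43.0
w8 1 124 gap 15.3 [(522, 4.0, 5.0), (233, 34.0, 36.0)] body 43.0
w8 1 128 gap 13.1 [(519, 4.0, 5.0), (174, 31.0, 36.0)] body 43.0
w8 1 132 gap 10.7 [(521, 4.0, 5.0), (103, 28.0, 36.0)] body 43.0
w8 1 136 gap 8.0 [(514, 4.0, 5.0), (67, 26.0, 31.0)] body 43.0
w8 1 140 gap 5.2 [(519, 4.0, 5.0), (44, 25.0, 28.0)] body 43.0
w8 1 144 gap 2.2 [(510, 4.0, 5.0), (25, 24.0, 27.0)] body 128.0
w8 1 148 gap -1.1 [(511, 4.0, 5.0), (12, 23.0, 25.0)] body 133.0
w8 1 152 gap -4.4 [(506, 4.0, 6.0), None] body 136.0
w8 1 156 gap -7.6 [(502, 4.0, 5.0), None] body 136.0
t5 0 32 gap -7.1 [(55, 5.0, 7.0), (31, 4.0, 7.
[... 295 characters left out ...]
.0, 39.0)] body 46.0
t5 0 56 gap 11.1 [(57, 5.0, 7.0), (83, 27.0, 39.0)] body 50.0
t5 0 60 gap 13.5 [(53, 5.0, 6.0), (83, 30.0, 39.0)] body 52.0
t5 1 124 gap 15.3 [(57, 4.0, 7.0), (77, 32.0, 39.0)] body 54.0
t5 1 128 gap 13.1 [(58, 4.0, 7.0), (82, 29.0, 39.0)] body 55.0
t5 1 132 gap 10.7 [(58, 4.0, 7.0), (83, 27.0, 38.0)] body 58.0
t5 1 136 gap 8.0 [(59, 4.0, 7.0), (84, 7.0, 38.0)] body 61.0
t5 1 140 gap 5.2 [(56, 4.0, 8.0), (79, 6.0, 37.0)] body 62.0
t5 1 144 gap 2.2 [(58, 4.0, 8.0), (69, 5.0, 31.0)] body 64.0
t5 1 148 gap -1.1 [(60, 4.0, 8.0), (58, 4.0, 28.0)] body 61.0
t5 1 152 gap -4.4 [(63, 4.0, 8.0), (40, 4.0, 9.0)] body 59.0
t5 1 156 gap -7.6 [(59, 4.0, 8.0), (31, 4.0, 7.0)] body 58.0
```

```bash
python3 -m crank '[[0.68,-4,0,0,0,0,0],[0.68,-8,-1,0,0,0,0],[0.68,-12,-2,0,0,0,0],[0.68,-16,-2,0,0,0,0],[0.68,-20,-2,0,0.03,0.01,-0.12],[0.68,-24,-1,0,0.06,0.02,-0.25],[0.68,-27.8,0,0,0.1,0.03,-0.4],[0.68,-27.8,1.5,0.3,0.12,0.05,-0.54],[0.68,-27.8,2.5,0.5,0.163,0.062,-0.67],[0.68,-27.8,2.5,0.5,0.163,0.062,-0.784],[0.68,-27.8,2.5,0.5,0.163,0.062,-0.784],[0.68,-27.8,2.5,0.5,0.163,0.062,-0.784],[0.68,-27.8,2.5,0.5,0.163,0.062,-0.784]]'
python3 - <<'E'
from h import *
s=get_state();print(w2c(s["position"]),s["position"][2],s["qpos"][5],s["grip_width"])
d=snap("wrist","w10");pots(d)
E
```

```text
time_s: 28.65
position: [0.5901, 0.1975, 0.1192]
eef_rot: [-0.477, -3.103, 0.003]
wrist_force: [-0.1, -0.4, -0.2]
grip_width: 0.0597
finger_force: 0.0
[ 0.01418136 -0.21310184] 0.11919160716347887 -1.129787055152744 0.05972728070938849
pot case mm [ -43.6 -216.3   25.6   41.4 3286. ]
pot case mm [  15.1 -214.6   25.5   41.4 2778. ]
pot case mm [  15.6 -260.    35.    41.5 1696. ]
pot case mm [ -17.7 -327.9   13.1   40.6  237. ]
```

View pics/w10.png

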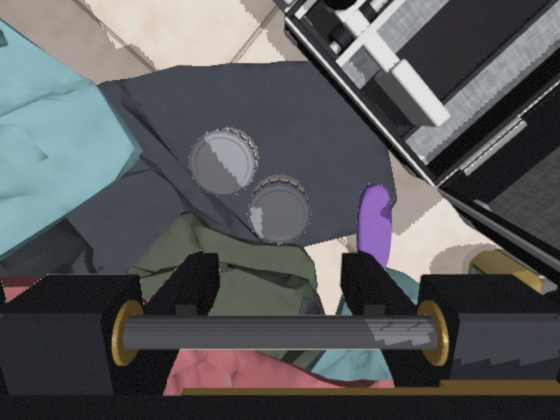

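Run:
```python
from h import *
d=np.load("pics/w10.npz")
for ang in (40,44,48):print(ang,delta(c2w(.0151,-.2138,.006),downR(yaw+np.radians(ang))))
for ang in (40,44,48):
    u=np.array([np.cos(np.radians(ang)),np.sin(np.radians(ang))]);n=np.array([-u[1],u[0]])
    print([tuple(np.round(px(d,c2w(*(np.array([.0151,-.2138])+s*u*l+n*k),.031))).astype(int).tolist()) for s in(1,-1) for l,k in((.03,-.009),(.03,.009),(.0475,.009),(.0475,-.009))])
```

```text
40 (array([-0.12,  0.03, 11.34]), array([-0.002, -0.001,  0.085]))
44 (array([-0.12,  0.03, 11.34]), array([-0.002, -0.001,  0.015]))
48 (array([-0.12,  0.03, 11.34]), array([-0.002, -0.001, -0.054]))
[(314, 224), (317, 203), (338, 205), (335, 226), (242, 218), (243, 197), (221, 195), (221, 216)]
[(315, 221), (316, 200), (338, 201), (336, 222), (243, 220), (242, 199), (221, 199), (221, 220)]
[(316, 219), (316, 198), (337, 197), (337, 218), (243, 223), (242, 202), (220, 203), (222, 224)]
```

The wrist view has pot 2 at (223,160), pot 1 at (279,210), the green cloth below them and the brush at (375,225). At 44° the left finger box (221–243, 199–220) just fits between pot 2 and the cloth.

```bash
python3 -m crank '[[0.68,-0.1,0,4,0,0,0.015],[0.68,-0.1,0,7,0,0,0.015],[0.68,-0.1,0,9,0,0,0.015],[0.68,-0.1,0,10.2,0,0,0.015],[0.68,-0.1,0,11.3,0,0,0.015],[0.68,-0.1,0,11.3,0,0,0.015]]'; python3 -m crank '[[0.3,0,0,0,0,0,0],[0.3,0,0,0,0,0,0],[0.3,0,0,0,0,0,0],[0.3,0,0,0,0,0,0],[0.3,0,0,0,0,0,0]]'
python3 - <<'E'
from h import *
s=get_state();print(w2c(s["position"]),s["position"][2])
E
```

```text
time_s: 29.3
position: [0.5907, 0.1971, 0.0057]
eef_rot: [-0.497, -3.1, 0.003]
wrist_force: [-0.2, 0.4, -0.7]
grip_width: 0.0598
finger_force: 0.0
time_s: 29.8
position: [0.5916, 0.1972, 0.0074]
eef_rot: [0.497, 3.102, -0.002]
wrist_force: [-1.7, -0.7, 6.1]
grip_width: 0.0511
finger_force: 30.0
[ 0.01542804 -0.21403031] 0.007410769654088371
```

```bash
python3 -m crank '[[0.3,0,0,-2,0,0,0],[0.3,0,0,-5,0,0,0],[0.3,0,0,-9,0,0,0],[0.3,0,0,-12,0,0,0],[0.3,0,0,-12,0,0,0]]'
python3 - <<'E'
from h import *
print(get_state()["position"][2],delta(c2w(-.02,-.16,.12),tiltR(.175)),delta(c2w(.02,.010,.12),tiltR(.175)))
E
```

```text
time_s: 30.3
position: [0.593, 0.1977, 0.1308]
eef_rot: [0.496, 3.096, 0.001]
wrist_force: [0.5, -0.2, -0.5]
grip_width: 0.0512
finger_force: 30.0
0.1308340282439012 (array([6.47, 1.13, 1.05]), array([-0.163, -0.062,  0.769])) (array([15.88, 15.84,  1.01]), array([-0.163, -0.062,  0.769]))
```

```bash
python3 -m crank '[[0.3,2,0,0,-0.03,-0.01,0.14],[0.3,4,0.3,0,-0.06,-0.02,0.28],[0.3,6.5,0.6,0,-0.09,-0.03,0.42],[0.3,6.5,1.1,0.5,-0.12,-0.05,0.56],[0.3,6.5,1.1,1,-0.15,-0.06,0.69],[0.3,6.5,1.1,1,-0.163,-0.062,0.769],[0.3,8.5,4.3,1,-0.163,-0.062,0.769],[0.3,10.5,7.5,1,-0.163,-0.062,0.769],[0.3,12.5,10.6,1,-0.163,-0.062,0.769],[0.3,14.5,13.7,1,-0.163,-0.062,0.769],[0.3,15.9,15.8,1,-0.163,-0.062,0.769],[0.3,15.9,15.8,1,-0.163,-0.062,0.769],[0.3,15.9,15.8,1,-0.163,-0.062,0.769]]'
python3 - <<'E'
from h import *
s=get_state();print(w2c(s["position"]),s["position"][2],s["grip_width"]);print(delta(c2w(.02,.010,.035),tiltR(.175)),delta(c2w(.02,.010,.032),downR(yaw)))
E
```

```text
time_s: 31.6
position: [0.489, 0.3968, 0.1152]
eef_rot: [1.578, 2.61, 0.22]
wrist_force: [-0.0, 0.0, -0.6]
grip_width: 0.0513
finger_force: 30.0
[0.01719925 0.01035785] 0.11516532184416639 0.05132383868111504
(array([-0.06, -1.05,  7.95]), array([-0.009, -0.003,  0.   ])) (array([-0.06, -1.1 ,  8.25]), array([ 0.166, -0.003,  0.   ]))
```

```bash
python3 -m crank '[[0.3,0,-0.4,3,0,0,0],[0.3,0,-0.7,5.5,0,0,0],[0.3,0,-1,7.5,0,0,0],[0.3,0,-1.05,7.9,0.05,0,0],[0.3,0,-1.05,7.9,0.1,0,0],[0.3,0,-1.1,8,0.166,0,0],[0.3,0,-1.1,8,0.166,0,0]]'
python3 - <<'E'
from h import *
s=get_state();print(w2c(s["position"]),s["position"][2],s["grip_width"]);print(delta(c2w(.02,.010,.0135),downR(yaw)))
E
```

```text
time_s: 32.3
position: [0.493, 0.3974, 0.035]
eef_rot: [-1.628, -2.685, -0.004]
wrist_force: [0.8, 0.2, -0.5]
grip_width: 0.0515
finger_force: 30.0
[0.02093677 0.00902732] 0.03501417285923008 0.051473801730165025
(array([ 0.09, -0.1 ,  2.15]), array([ 0.001, -0.003, -0.002]))
```

```bash
python3 -m crank '[[0.3,0.05,-0.1,0.8,0,0,0],[0.3,0.05,-0.1,1.4,0,0,0],[0.3,0.05,-0.1,1.8,0,0,0],[0.3,0.05,-0.1,2.1,0,0,0],[0.3,0.05,-0.1,2.1,0,0,0]]'; python3 -m crank '[[0.3,0.4,0,0,0,0,0],[0.3,0.8,0,0,0,0,0],[0.3,1.2,0,0,0,0,0],[0.3,1.6,0,0,0,0,0],[0.3,1.6,0,0,0,0,0]]'
python3 - <<'E'
from h import *
s=get_state();print(w2c(s["position"]),s["position"][2],s["grip_width"])
E
```

```text
time_s: 32.8
position: [0.4903, 0.3984, 0.0141]
eef_rot: [-1.625, -2.686, -0.004]
wrist_force: [1.1, -0.6, -0.5]
grip_width: 0.0512
finger_force: 30.0
time_s: 33.3
position: [0.4828, 0.4133, 0.0147]
eef_rot: [-1.625, -2.687, -0.006]
wrist_force: [-0.4, -0.3, -0.7]
grip_width: 0.0511
finger_force: 30.0
[0.01937337 0.02787368] 0.014738912044777779 0.05110084271822765
```

```bash
python3 -m crank '[[0.68,0,0,0,0,0,0],[0.68,0,0,0,0,0,0],[0.68,0,0,0,0,0,0],[0.68,0,0,-1.5,0,0,0],[0.68,0,0,-3,0,0,0],[0.68,0,-0.3,-4,-0.08,0,0],[0.68,0,-1,-6,-0.166,0,0],[0.68,0,-2,-8,-0.166,0,0],[0.68,-3,-4,-10,-0.166,0,0],[0.68,-7,-5,-11,-0.166,0,0],[0.68,-12,-6,-11,-0.166,0,0],[0.68,-16,-6,-11,-0.166,0,0],[0.68,-20,-6.4,-11,-0.1,0,0],[0.68,-24.5,-6.4,-11,0,0,0],[0.68,-24.5,-6.4,-11,0,0,0],[0.68,-24.5,-6.4,-11,0,0,0]]'
python3 - <<'E'
from h import *
s=get_state();print(w2c(s["position"]),s["position"][2],s["grip_width"])
d=snap("wrist","w11");p=pots(d);t=snap("top","t6")
for a,b,r,_,n in p:
    if r<28 and n>800:
        print(delta(c2w(a/1e3,b/1e3,.005),downR(yaw)))
        for D in(d,t):
            C=cloud(D).reshape(-1,3);q=caseq(C)*1000;z=C[:,2]*1000;ok=(z<100)
            for ang in (-15,0,15):
                u=np.array([np.cos(np.radians(ang)),np.sin(np.radians(ang))]);l=(q-[a,b])@u;k=(q-[a,b])@[-u[1],u[0]]
                print(ang,[np.percentile(z[ok&(l*s_>30)&(l*s_<49)&(abs(k)<10)],[50,95]).round() for s_ in(1,-1) if (ok&(l*s_>30)&(l*s_<49)&(abs(k)<10)).any()],np.percentile(z[ok&(abs(l)<95)&(abs(k)<39)],99).round())
C=cloud(t);z=C[...,2];q=caseq(C)*1000
m=(z>.043)&(z<.052)&(abs(q[...,0]-20)<27)&(q[...,1]>-20)&(q[...,1]<112);print(m.sum(),q[m].min(0),q[m].max(0))
m=(z>.08)&(z<.09)&(abs(q[...,0]+55)<30)&(abs(q[...,1]+80)<30);print("knob",q[m].mean(0))
cv2.imwrite("pics/t6c.png",cv2.resize(t["pixels"][140:300,170:400,::-1],None,fx=3.4,fy=3.4))
E
```

```text
time_s: 34.9
position: [0.5407, 0.1652, 0.1247]
eef_rot: [-1.628, -2.686, -0.007]
wrist_force: [0.5, 0.6, 0.0]
grip_width: 0.0595
finger_force: 0.0
[-0.04457475 -0.21874121] 0.12471240838617198 0.059545456526387625
pot case mm [ -43.4 -216.    25.6   41.5 2864. ]
pot case mm [ 122.2 -197.    10.1   41.7  203. ]
pot case mm [ 104.  -201.5   13.3   42.2  363. ]
pot case mm [  34.7 -248.1   15.4   39.8  494. ]
pot case mm [  -2.4 -269.1   15.8   39.7  516. ]
pot case mm [   2.9 -308.1   11.8   48.   199. ]
(array([ 0.09,  0.12, 11.96]), array([ 0.003, -0.003,  0.001]))
-15 [array([4., 5.]), array([4., 6.])] 61.0
0 [array([4., 5.]), array([4., 5.])] 65.0
15 [array([4., 5.]), array([4., 5.])] 43.0
-15 [] 9.0
0 [] 27.0
15 [array([5., 6.])] 32.0
848 [-5.30619797  2.07414854] [ 46.15914915 111.99748769]
knob [-62.18692881 -83.63622301]
```

View pics/t6c.png

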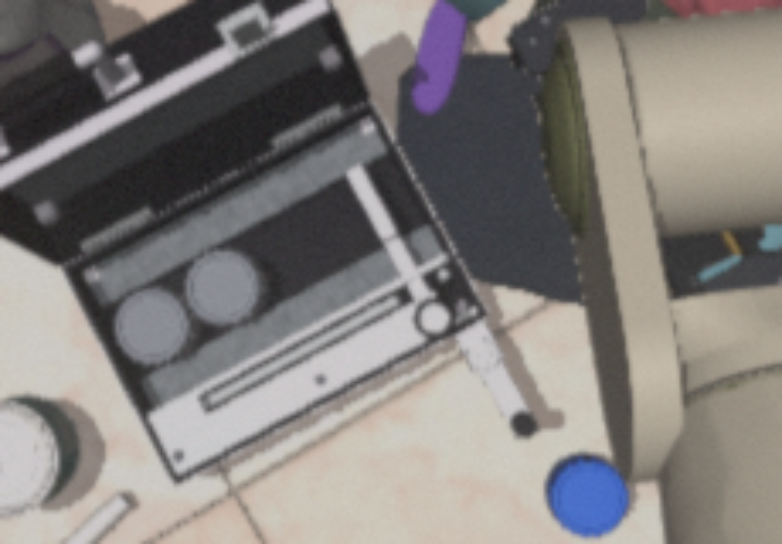

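The top view shows two pots in the trough at crop (152,326) and (224,285), with the follower held back by its knob at (433,318).

```bash
python3 -m crank '[[0.68,0.1,0.1,3,0,0,-0.1],[0.68,0.1,0.1,6,0,0,-0.17],[0.68,0.1,0.1,8.5,0,0,-0.17],[0.68,0.1,0.1,10.5,0,0,-0.17],[0.68,0.1,0.1,11.9,0,0,-0.17],[0.68,0.1,0.1,11.9,0,0,-0.17]]'; python3 -m crank '[[0.3,0,0,0,0,0,0],[0.3,0,0,0,0,0,0],[0.3,0,0,0,0,0,0],[0.3,0,0,0,0,0,0],[0.3,0,0,0,0,0,0]]'; python3 -m crank '[[0.3,0,0,-2,0,0,0],[0.3,0,0,-5,0,0,0],[0.3,0,0,-9,0,0,0],[0.3,0,0,-12,0,0,0],[0.3,0,0,-12,0,0,0]]'
python3 - <<'E'
from h import *
print(get_state()["position"][2],delta(c2w(.02,-.028,.125),tiltR(.175)))
E
```

```text
time_s: 35.6
position: [0.5394, 0.168, 0.0038]
eef_rot: [-1.389, -2.814, -0.004]
wrist_force: [0.1, -0.6, 0.1]
grip_width: 0.0598
finger_force: 0.0
time_s: 36.1
position: [0.5411, 0.1676, 0.0058]
eef_rot: [1.392, 2.816, 0.007]
wrist_force: [-1.4, 1.4, 6.6]
grip_width: 0.0512
finger_force: 30.0
time_s: 36.6
position: [0.5424, 0.1671, 0.1291]
eef_rot: [1.39, 2.811, 0.012]
wrist_force: [-0.7, 0.6, -2.0]
grip_width: 0.051
finger_force: 30.0
0.1290676542346341 (array([17.67,  9.33,  0.47]), array([-0.165, -0.014,  0.169]))
```

```bash
python3 -m crank '[[0.3,2.5,1.3,0,-0.03,0,0.04],[0.3,5,2.6,0,-0.06,0,0.08],[0.3,7.5,4,0,-0.1,0,0.12],[0.3,10.5,5.5,0,-0.13,-0.01,0.15],[0.3,13.5,7.2,0.3,-0.165,-0.014,0.169],[0.3,16,8.5,0.5,-0.165,-0.014,0.169],[0.3,17.7,9.3,0.5,-0.165,-0.014,0.169],[0.3,17.7,9.3,0.5,-0.165,-0.014,0.169],[0.3,17.7,9.3,0.5,-0.165,-0.014,0.169]]'
python3 - <<'E'
from h import *
t=np.load("pics/t6.npz")
for u,v in((214.7,235.9),(235.9,223.8)): print(w2c(ray(t,u,v,.048)))
s=get_state();print(w2c(s["position"]),s["position"][2],s["grip_width"]);print(delta(c2w(.02,-.028,.033),tiltR(.175)),delta(c2w(.02,-.028,.032),downR(yaw)))
E
```

```text
time_s: 37.5
position: [0.5067, 0.3636, 0.1196]
eef_rot: [1.578, 2.61, 0.22]
wrist_force: [0.7, 0.3, -0.5]
grip_width: 0.051
finger_force: 30.0
[0.01861104 0.07932404]
[0.01955977 0.02542387]
[ 0.01742692 -0.02721007] 0.11963975522302855 0.05103053604693721
(array([-0.1 , -1.18,  8.59]), array([-0.009, -0.003,  0.   ])) (array([-0.1 , -1.2 ,  8.69]), array([ 0.166, -0.003,  0.001]))
```

```bash
python3 -m crank '[[0.3,-0.1,-0.4,3,0,0,0],[0.3,-0.1,-0.8,6,0,0,0],[0.3,-0.1,-1.1,8,0,0,0],[0.3,-0.1,-1.15,8.5,0.05,0,0],[0.3,-0.1,-1.2,8.5,0.1,0,0],[0.3,-0.1,-1.2,8.6,0.166,0,0],[0.3,-0.1,-1.2,8.6,0.166,0,0]]'
python3 - <<'E'
from h import *
s=get_state();print(w2c(s["position"]),s["position"][2],s["grip_width"]);print(delta(c2w(.02,-.0275,.0125),downR(yaw)))
E
```

```text
time_s: 38.2
position: [0.5108, 0.3636, 0.0333]
eef_rot: [-1.627, -2.685, -0.004]
wrist_force: [0.8, -0.0, -0.8]
grip_width: 0.0513
finger_force: 30.0
[ 0.02104791 -0.02911208] 0.03327518225174371 0.05133879873329228
(array([ 0.15, -0.11,  2.08]), array([ 0.001, -0.003, -0.001]))
```

```bash
python3 -m crank '[[0.3,0.1,-0.1,0.8,0,0,0],[0.3,0.1,-0.1,1.4,0,0,0],[0.3,0.1,-0.1,1.8,0,0,0],[0.3,0.1,-0.1,2.05,0,0,0],[0.3,0.1,-0.1,2.05,0,0,0]]'; python3 -m crank '[[0.68,0,0,0,0,0,0],[0.68,0,0,0,0,0,0],[0.68,0,0,0,0,0,0],[0.68,0,0,-1.5,0,0,0],[0.68,0,0,-3,0,0,0],[0.68,0,-0.3,-4,-0.08,0,0],[0.68,0,-1,-6,-0.166,0,0],[0.68,0,-3,-9,-0.166,0,0],[0.68,0,-6,-11,-0.1,0,0],[0.68,0,-8,-11,0,0,0],[0.68,-2,-10,-11,0,0,0],[0.68,-2,-10,-11,0,0,0],[0.68,-2,-10,-11,0,0,0]]'
python3 - <<'E'
from h import *
s=get_state();print(w2c(s["position"]),s["position"][2],s["grip_width"],s["qpos"][5])
d=snap("wrist","w12");C=cloud(d);z=C[...,2];q=caseq(C)*1000
t=snap("top","t7");cv2.imwrite("pics/t7c.png",cv2.resize(t["pixels"][150:280,190:340,::-1],None,fx=4,fy=4))
print(delta(c2w(-.0635,-.084,.10),downR(yaw+np.pi/2)))
E
```

```text
time_s: 38.7
position: [0.5078, 0.3649, 0.0128]
eef_rot: [-1.624, -2.686, -0.004]
wrist_force: [-0.6, 0.3, -0.8]
grip_width: 0.0515
finger_force: 30.0
time_s: 40.0
position: [0.4294, 0.3007, 0.1243]
eef_rot: [-1.626, -2.687, -0.007]
wrist_force: [0.4, -0.2, 0.5]
grip_width: 0.0602
finger_force: 0.0
[-0.08022388 -0.04707425] 0.1243037732877674 0.06020366230781509 -0.09853884090682027
(array([-3.74,  1.65,  2.37]), array([ 0.005, -0.   , -1.57 ]))
```

View pics/w12.png

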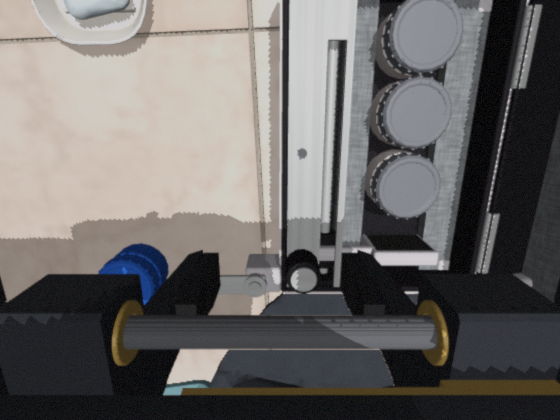

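The wrist view shows three pots upright in the trough at (423,35), (412,112) and (403,185), with the follower block at (400,250) and the hooked knob at (302,270).

```bash
python3 -m crank '[[0.55,0,0,0,0,0,-0.15],[0.55,0,0,0,0,0,-0.3],[0.55,0,0,0,0,0,-0.45],[0.55,-1,0,0,0,0,-0.6],[0.55,-2,0,0,0,0,-0.75],[0.55,-3,0.5,0,0,0,-0.9],[0.55,-3.7,1,0,0,0,-1.05],[0.55,-3.7,1.7,0,0,0,-1.2],[0.55,-3.7,1.7,0,0,0,-1.35],[0.55,-3.7,1.7,0,0,0,-1.5],[0.55,-3.7,1.7,2,0,0,-1.57],[0.55,-3.7,1.7,2,0,0,-1.57]]'
python3 - <<'E'
from h import *
print(delta(c2w(-.0635,-.084,.0345),downR(yaw+np.pi/2)))
E
```

```text
time_s: 41.3
position: [0.4603, 0.2759, 0.1013]
eef_rot: [0.751, -3.048, -0.005]
wrist_force: [-0.9, -0.3, -0.3]
grip_width: 0.049
finger_force: 0.0
(array([-0.1 , -0.08,  6.68]), array([ 0.004, -0.002,  0.   ]))
```

```bash
python3 -m crank '[[0.55,-0.1,-0.1,3,0,0,0],[0.55,-0.1,-0.1,5,0,0,0],[0.55,-0.1,-0.1,6.6,0,0,0],[0.55,-0.1,-0.1,6.6,0,0,0],[0,-0.1,-0.1,6.6,0,0,0],[0,-0.1,-0.1,6.6,0,0,0],[0,-0.1,-0.1,6.6,0,0,0],[0,-0.1,-0.1,6.6,0,0,0]]'
python3 - <<'E'
from h import *
s=get_state();print(w2c(s["position"]),s["position"][2])
E
```

```text
time_s: 42.1
position: [0.463, 0.2761, 0.0379]
eef_rot: [-0.749, 3.048, 0.006]
wrist_force: [-0.1, 2.5, 4.1]
grip_width: 0.0252
finger_force: 30.0
[-0.06191656 -0.08448717] 0.03787158920613539
```

```bash
python3 -m crank '[[0,0,-0.5,0,0,0,0],[0,0,-1,0,0,0,0],[0,0,-1.5,0,0,0,0],[0,0,-1.55,0,0,0,0],[0,0,-1.55,0,0,0,0],[0,-0.5,-1.55,0,0,0,0],[0,-1,-1.55,0,0,0,0],[0,-1.5,-1.55,0,0,0,0],[0,-2,-1.55,0,0,0,0],[0,-2.1,-1.55,0,0,0,0],[0,-2.1,-1.55,0,0,0,0]]'
python3 - <<'E'
from h import *
s=get_state();print(w2c(s["position"]),s["position"][2])
E
```

```text
time_s: 43.2
position: [0.4885, 0.2729, 0.0379]
eef_rot: [-0.749, 3.048, 0.008]
wrist_force: [-3.3, 7.4, 5.7]
grip_width: 0.0252
finger_force: 30.0
[-0.0407774  -0.09914478] 0.03785490201763753
```

```bash
python3 -m crank '[[0,0.1,0.5,0,0,0,0],[0,0.1,1,0,0,0,0],[0,0.1,1.5,0,0,0,0],[0,0.1,2,0,0,0,0],[0,0.1,2.4,0,0,0,0],[0,0.1,2.8,0,0,0,0],[0,0.1,3.2,0,0,0,0],[0,0.1,3.6,0,0,0,0],[0,0.1,4,0,0,0,0],[0,0.1,4.3,0,0,0,0],[0,0.1,4.6,0,0,0,0],[0,0.1,4.6,0,0,0,0]]'
python3 - <<'E'
from h import *
s=get_state();print(w2c(s["position"]),s["position"][2],s["wrist_force"])
E
```

```text
time_s: 44.4
position: [0.4662, 0.3132, 0.0379]
eef_rot: [-0.749, 3.048, 0.008]
wrist_force: [-1.1, 8.8, 2.4]
grip_width: 0.0252
finger_force: 30.0
[-0.04181656 -0.05310217] 0.03793652912546752 [-1.10214812  8.8257595   2.43133639]
```

Now I release and let the spring press, lift clear, and check.

```bash
python3 -m crank '[[0.3,0,0,0,0,0,0],[0.55,0,0,0,0,0,0],[0.55,0,0,0,0,0,0],[0.55,0,0,0,0,0,0],[0.55,0,0,-4,0,0,0],[0.55,2,0,-8,0,0,0],[0.55,5,0,-11,0,0,0],[0.55,5,0,-11,0,0,0]]'
python3 - <<'E'
from h import *
s=get_state();print(w2c(s["position"]),s["position"][2])
t=snap("scene","s8");C=cloud(t);z=C[...,2];q=caseq(C)*1000
d=snap("wrist","w13");Cw=cloud(d);zw=Cw[...,2];qw=caseq(Cw)*1000
m=(zw>.08)&(zw<.09)&(abs(qw[...,0]+50)<30)&(abs(qw[...,1]+60)<50);print("knob",m.sum(),qw[m].mean(0),qw[m].min(0),qw[m].max(0))
t=snap("top","t8");C=cloud(t);z=C[...,2];q=caseq(C)*1000
m=(z>.080)&(z<.09)&(abs(q[...,0]+50)<30)&(abs(q[...,1]+60)<50);print("knob top",m.sum(),q[m].mean(0))
m=(z>.043)&(z<.052)&(abs(q[...,0]-20)<18)&(q[...,1]>-80)&(q[...,1]<112);print("pots",q[m].min(0),q[m].max(0),z[m].min(),np.percentile(z[m],[5,50,95]))
cv2.imwrite("pics/t8c.png",cv2.resize(t["pixels"][150:280,190:340,::-1],None,fx=4,fy=4))
E
```

```text
time_s: 45.2
position: [0.4213, 0.288, 0.1507]
eef_rot: [-0.749, 3.045, 0.006]
wrist_force: [0.2, -0.1, -0.0]
grip_width: 0.0485
finger_force: 0.0
[-0.09327497 -0.05456829] 0.150747098949898
knob 791 [-44.16290334 -51.49876951] [-55.0951189  -63.99394884] [-29.82101559 -39.23495148]
knob top 105 [-40.07080821 -52.67709728]
pots [  2.00088774 -58.38404704] [ 37.99755805 111.80758997] 0.04309453901899389 [0.04511199 0.04772677 0.05047767]
```

View pics/t8c.png

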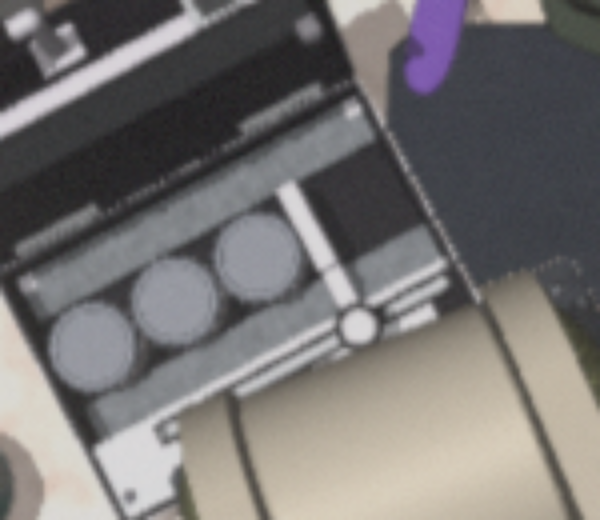

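The follower has been released (knob at y ≈ -52 mm, so its face is at -46) and presses three pots against the far end. Next I close the lid with a tilted grip on the handle, after checking what stands behind it.

Run:
```python
from h import *
for f in ("top0","scene0","t8"):
    C=cloud(np.load(f"pics/{f}.npz")).reshape(-1,3);q=caseq(C)*1000;z=C[:,2]*1000
    for zz in (150,200,250,300,350):
        m=(z>zz)&(z<600)&(q[:,1]>0)&(q[:,1]<90)&(q[:,0]>100)&(q[:,0]<320)
        print(f,zz,m.sum(),np.percentile(q[m,0],[0,5]).round() if m.any() else None, z[m].max().round() if m.any() else None)
C=cloud(np.load("pics/t8.npz"));q=caseq(C)*1000;z=C[...,2]*1000
m=(z>235)&(z<262)&(abs(q[...,1]-45)<12)&(q[...,0]>90)&(q[...,0]<190);print("handle",m.sum(),q[m].mean(0) if m.any() else 0,np.percentile(z[m],[50,95]) if m.any() else 0)
h=c2w(.14,.045,.244);R=tiltR(.6)
print(delta(c2w(.0,.02,.30),R),delta(h-.062*R[:,2],R))
```

```text
top0 150 1327 [200. 204.] 246.0
top0 200 895 [204. 206.] 246.0
top0 250 0 None None
top0 300 0 None None
top0 350 0 None None
scene0 150 992 [197. 202.] 245.0
scene0 200 524 [200. 204.] 245.0
scene0 250 0 None None
scene0 300 0 None None
scene0 350 0 None None
t8 150 2681 [110. 115.] 255.0
t8 200 2234 [110. 114.] 255.0
t8 250 184 [136. 137.] 255.0
t8 300 0 None None
t8 350 0 None None
handle 115 [140.74093038  44.88600229] [250.43145264 253.03958059]
(array([ -9.28,   7.53, -15.33]), array([-0.467, -0.471,  1.518])) (array([-19.77,  10.03, -14.83]), array([-0.467, -0.471,  1.518]))
```

```bash
python3 -m crank '[[0.4,-1,0,-4,0,0,0],[0.4,-3,2,-8,-0.04,-0.04,0.13],[0.4,-5,4,-12,-0.08,-0.08,0.26],[0.4,-7,6,-15.3,-0.12,-0.12,0.4],[0.4,-9.3,7.5,-15.3,-0.16,-0.16,0.53],[0.4,-9.3,7.5,-15.3,-0.2,-0.2,0.66],[0.4,-9.3,7.5,-15.3,-0.25,-0.25,0.8],[0.4,-9.3,7.5,-15.3,-0.29,-0.29,0.93],[0.4,-9.3,7.5,-15.3,-0.33,-0.33,1.06],[0.4,-9.3,7.5,-15.3,-0.37,-0.37,1.2],[0.4,-9.3,7.5,-15.3,-0.41,-0.41,1.33],[0.4,-9.3,7.5,-15.3,-0.45,-0.45,1.46],[0.4,-9.3,7.5,-15.3,-0.467,-0.471,1.518],[0.4,-9.3,7.5,-15.3,-0.467,-0.471,1.518],[0.4,-9.3,7.5,-15.3,-0.467,-0.471,1.518]]'
python3 - <<'E'
from h import *
s=get_state();print(w2c(s["position"]),s["position"][2],s["qpos"])
h=c2w(.1405,.045,.244);R=tiltR(.6)
print(delta(h-.062*R[:,2],R),delta(h+.038*R[:,2],R))
E
```

```text
time_s: 46.85
position: [0.4697, 0.3975, 0.2992]
eef_rot: [1.417, 2.347, 0.723]
wrist_force: [-0.4, -0.4, 0.9]
grip_width: 0.0358
finger_force: 0.0
[0.00040283 0.01994389] 0.2992117628365419 [ 0.52156551  0.16336815  1.5976497  -0.02999858  0.78293842  0.05153187]
(array([2.49, 8.46, 6.25]), array([-0.002, -0.001,  0.002])) (array([ 2.48,  8.48, 16.25]), array([-0.002, -0.001,  0.002]))
```

```bash
python3 -m crank '[[0.4,1,3.5,2,0,0,0],[0.4,2,7,4.5,0,0,0],[0.4,2.5,8.5,6.2,0,0,0],[0.4,2.5,8.5,6.2,0,0,0],[0.4,2.5,8.5,6.2,0,0,0]]'; python3 -m crank '[[0.4,0,0,2.5,0,0,0],[0.4,0,0,5,0,0,0],[0.4,0,0,7,0,0,0],[0.4,0,0,8.5,0,0,0],[0.4,0,0,9.5,0,0,0],[0.4,0,0,9.5,0,0,0]]'
python3 - <<'E'
from h import *
s=get_state();print(w2c(s["position"]),s["position"][2],s["qpos"])
h=c2w(.1405,.045,.244);R=tiltR(.6)
print(delta(h+.038*R[:,2],R))
E
```

```text
time_s: 47.35
position: [0.5511, 0.468, 0.2961]
eef_rot: [1.418, 2.346, 0.724]
wrist_force: [0.4, 0.4, 0.4]
grip_width: 0.0352
finger_force: 0.0
time_s: 47.95
position: [0.5985, 0.493, 0.2179]
eef_rot: [1.419, 2.345, 0.724]
wrist_force: [-0.4, -1.4, -0.3]
grip_width: 0.0353
finger_force: 0.0
[0.15878549 0.04473018] 0.21791691754854617 [ 0.55211597  0.57703266  1.22659587 -0.05783743  0.74082618  0.0999493 ]
(array([ 0.03, -0.04,  0.61]), array([-0.001, -0.   ,  0.   ]))
```

```bash
python3 -m crank '[[0.4,0,0,0.4,0,0,0],[0,0,0,0.4,0,0,0],[0,0,0,0.4,0,0,0],[0,0,0,0.4,0,0,0],[0,0,0,0.4,0,0,0]]'
python3 - <<'E'
from h import *
a=.6
for t in (1.7,1.6,1.5,1.4,1.3,1.2,1.1,1,.9,.8,.7,.6,.5,.4,.3,.2,.1,0):
    dx=-20.3*(np.cos(t+.12)-np.cos(1.87));dz=20.3*(np.sin(t+.12)-np.sin(1.87))
    print(t,"y",round(dx*np.cos(a)+dz*np.sin(a),2),"z",round(dx*np.sin(a)-dz*np.cos(a),2))
E
```

```text
time_s: 48.45
position: [0.5999, 0.4941, 0.2157]
eef_rot: [1.418, 2.345, 0.725]
wrist_force: [-4.6, -3.3, 1.5]
grip_width: 0.0129
finger_force: 30.0
1.7 y -0.65 z -0.78
1.6 y -2.07 z -2.23
1.5 y -3.62 z -3.54
1.4 y -5.29 z -4.68
1.3 y -7.08 z -5.65
1.2 y -8.95 z -6.44
1.1 y -10.88 z -7.04
1 y -12.87 z -7.44
0.9 y -14.89 z -7.64
0.8 y -16.92 z -7.64
0.7 y -18.94 z -7.44
0.6 y -20.93 z -7.03
0.5 y -22.87 z -6.43
0.4 y -24.74 z -5.64
0.3 y -26.52 z -4.67
0.2 y -28.19 z -3.52
0.1 y -29.74 z -2.21
0 y -31.15 z -0.75
```

```bash
python3 -m crank '[[0,0,-0.65,-0.78,0,0,0],[0,0,-2.07,-2.23,0,0,0],[0,0,-3.62,-3.54,0,0,0],[0,0,-5.29,-4.68,0,0,0],[0,0,-7.08,-5.65,0,0,0],[0,0,-8.95,-6.44,0,0,0],[0,0,-10.88,-7.04,0,0,0],[0,0,-12.87,-7.44,0,0,0],[0,0,-14.89,-7.64,0,0,0],[0,0,-16.92,-7.64,0,0,0],[0,0,-18.94,-7.44,0,0,0],[0,0,-18.94,-7.44,0,0,0],[0,0,-18.94,-7.44,0,0,0]]'
python3 - <<'E'
from h import *
s=get_state();p=np.r_[w2c(s["position"]),s["position"][2]];print(p);R=Ro.from_rotvec(s["eef_rot"]).as_matrix();g=s["position"]-.038*R[:,2];c=w2c(g);print("handle",c,g[2],"t",np.arctan2(g[2]-.05,.08-c[0])-.12)
E
```

```text
time_s: 49.75
position: [0.4237, 0.4025, 0.1708]
eef_rot: [1.417, 2.345, 0.727]
wrist_force: [-13.7, -3.2, 10.2]
grip_width: 0.0132
finger_force: 30.0
[-0.03806667  0.04570126  0.17076028]
handle [-0.05954167  0.045656  ] 0.202110272877085 t 0.7084660297592645
```

Good, 0.71 rad. Now on to shut, relative to this pose.

```bash
python3 -m crank '[[0,0,-1,0.2,0,0,0],[0,0,-1.99,0.41,0,0,0],[0,0,-2.95,0.7,0,0,0],[0,0,-3.93,1.01,0,0,0],[0,0,-4.9,1.4,0,0,0],[0,0,-5.8,1.8,0,0,0],[0,0,-6.7,2.28,0,0,0],[0,0,-7.58,2.77,0,0,0],[0,0,-8.4,3.33,0,0,0],[0,0,-9.25,3.92,0,0,0],[0,0,-10,4.56,0,0,0],[0,0,-10.8,5.23,0,0,0],[0,0,-10.8,5.23,0,0,0]]'
python3 - <<'E'
from h import *
s=get_state();R=Ro.from_rotvec(s["eef_rot"]).as_matrix();g=s["position"]-.038*R[:,2];c=w2c(g);print("handle",c,g[2],"t",np.arctan2(g[2]-.05,.08-c[0])-.12)
E
```

```text
time_s: 51.05
position: [0.3723, 0.3756, 0.0659]
eef_rot: [1.416, 2.344, 0.73]
wrist_force: [1.3, 8.4, -3.8]
grip_width: 0.0127
finger_force: 30.0
handle [-0.11756024  0.0456311 ] 0.097213563591496 t 0.11458326955560927
```

```bash
python3 -m crank '[[0,0,-0.5,0.5,0,0,0],[0,0,-1,1,0,0,0],[0,0,-1.4,1.45,0,0,0],[0,0,-1.5,1.6,0,0,0],[0,0,-1.5,1.6,0,0,0]]'
python3 - <<'E'
from h import *
s=get_state();R=Ro.from_rotvec(s["eef_rot"]).as_matrix();g=s["position"]-.038*R[:,2];c=w2c(g);print("handle",c,g[2],"t",np.arctan2(g[2]-.05,.08-c[0])-.12)
E
```

```text
time_s: 51.55
position: [0.3694, 0.374, 0.0446]
eef_rot: [1.417, 2.345, 0.73]
wrist_force: [0.4, 6.1, -3.3]
grip_width: 0.0127
finger_force: 30.2
handle [-0.12089618  0.04565484] 0.07591149922963167 t 0.008271384489996647
```

```bash
python3 -m crank '[[0,0,-0.1,0.16,0,0,0],[0,0,-0.17,0.25,0,0,0],[0,0,-0.17,0.25,0,0,0]]'; python3 -m crank '[[0,0,-0.1,0.16,0,0,0],[0,0,-0.17,0.25,0,0,0],[0,0,-0.17,0.25,0,0,0]]'
```

```text
time_s: 51.85
position: [0.3694, 0.3741, 0.0425]
eef_rot: [1.416, 2.344, 0.731]
wrist_force: [-6.8, 1.3, 11.1]
grip_width: 0.0125
finger_force: 29.5
time_s: 52.15
position: [0.3699, 0.3744, 0.0416]
eef_rot: [1.416, 2.344, 0.731]
wrist_force: [-16.1, -4.4, 26.9]
grip_width: 0.0129
finger_force: 27.2
```

```bash
python3 -m crank '[[0.4,0,0,0,0,0,0],[0.4,0,0,0,0,0,0],[0.4,0,0,-3,0,0,0],[0.4,0,0,-7,0,0,0],[0.4,0,0,-11,0,0,0],[0.4,0,0,-11,0,0,0]]'
python3 - <<'E'
from h import *
s=get_state();print(w2c(s["position"]),s["position"][2],s["qpos"][5])
t=snap("top","t9");C=cloud(t);q=caseq(C)*1000;z=C[...,2]*1000
for x in (-70,-40,0,40,70):
    m=(abs(q[...,0]-x)<6)&(abs(q[...,1])<90)&(z<110);print(x,np.median(z[m]).round(2) if m.any() else None,m.sum())
w=snap("wrist","w14");C=cloud(w);q=caseq(C)*1000;z=C[...,2]*1000
for x in (-70,-40,0,40):
    m=(abs(q[...,0]-x)<6)&(abs(q[...,1]-20)<90)&(z<110);print("w",x,np.median(z[m]).round(2) if m.any() else None,m.sum())
print(delta(c2w(-.1485,-.1015,.14),downR(yaw+np.pi/2)))
E
```

```text
time_s: 52.75
position: [0.3228, 0.3459, 0.1202]
eef_rot: [1.421, 2.34, 0.717]
wrist_force: [0.7, -1.0, 1.3]
grip_width: 0.0351
finger_force: 0.0
[-0.15369169  0.04244435] 0.12016441635281203 0.447761356827224
-70 95.37 503
-40 95.38 495
0 95.51 496
40 95.44 486
70 95.57 483
w -70 94.93 1423
w -40 94.89 1521
w 0 94.86 1193
w 40 94.87 1034
(array([-14.47,   1.34,  -0.97]), array([ 0.471,  0.479, -1.521]))
```

The lid is level at 95 mm, so it is fully shut. Now the hasp.

```bash
python3 -m crank '[[0.35,0,0,-4,0.04,0.04,-0.13],[0.35,-2,0,-4,0.08,0.08,-0.26],[0.35,-4,0,-4,0.12,0.12,-0.4],[0.35,-6,0,-4,0.16,0.16,-0.53],[0.35,-8,0,-4,0.2,0.2,-0.66],[0.35,-10,0,-4,0.25,0.25,-0.8],[0.35,-12,0.5,-4,0.29,0.29,-0.93],[0.35,-14.5,1.3,-4,0.33,0.33,-1.06],[0.35,-14.5,1.3,-4,0.37,0.38,-1.2],[0.35,-14.5,1.3,-3,0.41,0.42,-1.33],[0.35,-14.5,1.3,-2,0.45,0.46,-1.46],[0.35,-14.5,1.3,-1,0.471,0.479,-1.521],[0.35,-14.5,1.3,-1,0.471,0.479,-1.521],[0.35,-14.5,1.3,-1,0.471,0.479,-1.521]]'
python3 - <<'E'
from h import *
s=get_state();print(w2c(s["position"]),s["position"][2],s["qpos"][5])
for im in (snap("wrist","w15"),snap("top","t10")):
    C=cloud(im);q=caseq(C)*1000;z=C[...,2]*1000
    m=(z>84)&(z<98)&(abs(q[...,0]+148)<25)&(abs(q[...,1]+100)<30)&(im["pixels"].max(2)<70);print("hknob",m.sum(),q[m].mean(0) if m.any() else 0,q[m].min(0) if m.any() else 0,q[m].max(0) if m.any() else 0)
print(delta(c2w(-.1485,-.1015,.052),downR(yaw+np.pi/2)))
E
```

```text
time_s: 54.25
position: [0.3951, 0.219, 0.1357]
eef_rot: [0.731, -3.051, 0.004]
wrist_force: [0.5, -0.1, 0.0]
grip_width: 0.0308
finger_force: 0.0
[-0.14857398 -0.10348801] 0.13574595069741657 -1.7924198532267148
hknob 370 [-149.54848007  -99.69443067] [-155.46975724 -106.10318247] [-142.08054185  -92.86427242]
hknob 0 0 0 0
(array([0.02, 0.12, 8.39]), array([ 0.   , -0.003, -0.015]))
```

```bash
python3 -m crank '[[0.35,0.05,0.3,4,0,0,-0.015],[0.35,0.05,0.3,7,0,0,-0.015],[0.35,0.05,0.3,8.4,0,0,-0.015],[0.35,0.05,0.3,8.4,0,0,-0.015],[0,0.05,0.3,8.4,0,0,-0.015],[0,0.05,0.3,8.4,0,0,-0.015],[0,0.05,0.3,8.4,0,0,-0.015],[0,0.05,0.3,8.4,0,0,-0.015]]'
python3 - <<'E'
from h import *
s=get_state();print(w2c(s["position"]),s["position"][2])
E
```

```text
time_s: 55.15
position: [0.3931, 0.2225, 0.0537]
eef_rot: [-0.749, 3.05, 0.003]
wrist_force: [0.0, -2.5, 3.5]
grip_width: 0.014
finger_force: 30.0
[-0.14867771 -0.09953482] 0.05371765179911306
```

```bash
python3 -m crank '[[0,-0.07,0.82,0,0,0,0],[0,-0.33,1.74,0,0,0,0],[0,-0.76,2.59,0,0,0,0],[0,-1.36,3.34,0,0,0,0],[0,-2.09,3.96,0,0,0,0],[0,-2.5,4.2,0,0,0,0],[0,-2.93,4.42,0,0,0,0],[0,-3.4,4.58,0,0,0,0],[0,-3.85,4.7,0,0,0,0],[0,-4.32,4.78,0,0,0,0],[0,-4.6,4.8,0,0,0,0],[0,-4.85,4.8,0,0,0,0],[0,-4.85,4.8,0,0,0,0]]'
python3 - <<'E'
from h import *
s=get_state();print(w2c(s["position"]),s["position"][2])
E
```

```text
time_s: 56.45
position: [0.4121, 0.2856, 0.053]
eef_rot: [0.748, -3.045, 0.002]
wrist_force: [-5.6, -15.5, 7.6]
grip_width: 0.0142
finger_force: 30.0
[-0.10257372 -0.05247804] 0.05295585758575029
```

```bash
python3 -m crank '[[0,-0.15,0,0,0,0,0],[0,-0.3,0,0,0,0,0],[0,-0.3,0,0,0,0,0]]'
python3 - <<'E'
from h import *
s=get_state();print(w2c(s["position"]),s["position"][2])
E
```

```text
time_s: 56.75
position: [0.4128, 0.286, 0.0527]
eef_rot: [0.748, -3.04, 0.004]
wrist_force: [-14.1, -22.4, 13.4]
grip_width: 0.0138
finger_force: 30.0
[-0.10179315 -0.05237213] 0.05266853580606182
```

```bash
python3 -m crank '[[0.3,0,0,0,0,0,0],[0.35,0,0,0,0,0,0],[0.35,0,0,-3,0,0,0],[0.35,0,0,-7,0,0,0],[0.35,0.2,0,-10,0,0,0],[0.35,0.2,0,-10,0,0,0]]'
python3 - <<'E'
from h import *
w=snap("wrist","w16");C=cloud(w);q=caseq(C)*1000;z=C[...,2]*1000
w0=np.load("pics/w1.npz");C0=cloud(w0);q0=caseq(C0)*1000;z0=C0[...,2]*1000
for q_,z_,im in((q0,z0,w0),(q,z,w)):
    m=(z_>90)&(z_<97)&(q_[...,0]<-90)&(q_[...,0]>-125)&(abs(q_[...,1]+52)<20);print("hknob",m.sum(),np.median(q_[m],0),q_[m].min(0),q_[m].max(0))
    m=(z_>62)&(z_<69)&(q_[...,0]<-88)&(q_[...,0]>-125)&(q_[...,1]<-62)&(q_[...,1]>-95);print("strap",np.polyfit(q_[m][:,1],q_[m][:,0],1))
    m=(abs(q_[...,0])<60)&(abs(q_[...,1])<80)&(z_<110);print("lid",np.median(z_[m]))
cv2.imwrite("pics/w16.png",w["pixels"][:,:,::-1])
E
```

```text
time_s: 57.35
position: [0.416, 0.2889, 0.157]
eef_rot: [-0.748, 3.044, 0.005]
wrist_force: [0.0, 0.6, -0.3]
grip_width: 0.031
finger_force: 0.0
hknob 321 [-101.84767517  -51.27799421] [-108.22559455  -58.58150545] [-94.05164396 -44.7059018 ]
strap [-3.00936768e-02 -1.03083543e+02]
lid 95.08752573311529
hknob 301 [-100.13735823  -51.83457914] [-106.6255413   -58.59157641] [-92.18500448 -44.38184764]
strap [ 7.16950181e-03 -9.93803559e+01]
lid 95.09260200339217
```

View pics/w16.png

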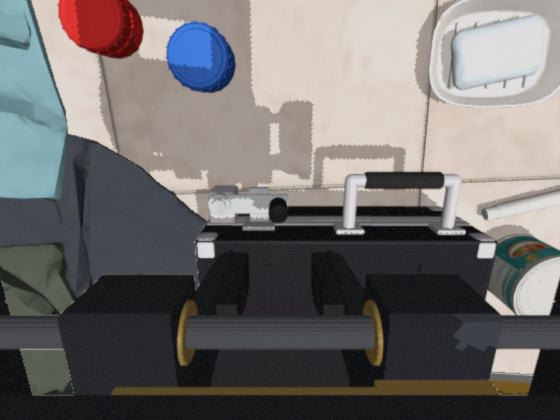

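The picture shows the hasp back over the catch, with its knob at (279,210) against (279,214) at the start. The lid is shut and level, and the gripper is clear. Handing in.

```bash
python3 -c "
from plant import *
print(job_done())"
```

```text
the job is handed in; nothing more can be done
None
```

All three grey-lid pots are packed upright with the follower released and pressing on them. The lid is shut level at 95 mm, the hasp is back over the catch, and the job was handed in at about 57 s; the hand-in returned no verdict.

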